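# Switch off the ultrasonic bath and hang up the ear defenders

### The job

The sonication is finished: first silence the ultrasonic bath by turning its power knob fully anticlockwise to the off stop. Then hang the ear defenders that stand on the bench over the cross rod of the lab frame, in the free space beside the pair already hanging there: headband square across the rod, one cup on each side, let down gently until the rod carries them (not dropped or pressed) and left hanging at rest. Leave the other pair and everything else on the bench where it is.

Things in the scene. Friction and masses are not known exactly. Their poses are not given: they have to be found in the camera images.
- muffs: Loose ear defenders: two boxy grey cups on a stiff black headband arch, rigid, 0.17-0.34 kg, standing on their cups, band up. Origin: centre of the underside; z up, x from cup to cup, y across the band. 177 (x) x 70 (y) x 140 (z) mm; cups 80 mm tall, 90 mm gap between them. Centre of mass about 49 mm up. Lets itself be held from above by the crown pad (see muffs_crown).
- muffs_crown (a point): Middle of the flat underside of the ear defenders' crown pad, 122 mm above their origin, same axes: this rests on the rod. The rubber pad, under the middle of the band, is 60 mm long (x), 30 mm wide (y), 14 mm thick (z = 122 to 136 mm); the 24 mm wide band covers it, top at 140 mm. Grip it from above across its 30 mm width, fingertips not below its underside.
- frame: Fixed lab frame: two 12 mm steel uprights 230 mm tall at y = -180 and 180 mm, each on a foot 100 x 85 x 12 mm, and a horizontal 12 mm cross rod clamped to both by bossheads (34 mm cubes). Origin: on the bench midway; y along the rod, z up; the rod lies above x = 0. Its height varies and is NOT reported: rod axis 145 to 195 mm above the bench. Hang within 140 mm of the middle.
- hung (a joint): Where along the cross rod the other, identical pair of ear defenders already hangs: y of its middle in frame, m, from -0.1 to 0.1. It takes up 35 mm of the rod on either side of that, cups in front and behind; the larger free part is on one side or the other of it. It slides if pushed.
- power_grip (a point): Power knob of the ultrasonic bath (white casing, steel lid, 300 mm wide, 218 mm high, on the robot's left) on its grey console, which slopes 0.6 rad towards the robot. Point on the knob's axis, 7 mm below the top of its grip bar; z: the axis, out of the console; x: along the bar, white pointer at -x. Bar 42 (x) x 14 (y) mm, 30 mm tall over a 44 mm skirt; console face 37 mm below the point.
- power (a joint): Angle of the power knob, rad: 0 is the off stop, fully anticlockwise seen from above the console; it grows clockwise, up to 4.5. Stiff friction of about 0.04 N m, no spring; it stays where it is left. Turn it down to 0 (more than one grasp may be needed).
- spanner: Bystander: steel open-ended spanner, 150 mm, lying; origin at the centre of its underside. To be left alone.
- vials: Bystander: white tray of capped vials, 80 x 120 x 49 mm; origin at the centre of its underside. To be left alone.
- jar: Bystander: small jar, 48 mm wide, 85 mm tall; origin at the centre of its underside. To be left alone.
- tips: Bystander: box of pipette tips, 122 x 84 x 67 mm; origin at the centre of its underside. To be left alone.
- amber: Bystander: amber glass bottle, 86 mm wide, 185 mm tall; origin at the centre of its underside. To be left alone.
- beaker: Bystander: glass beaker, 72 mm wide, 95 mm tall; origin at the centre of its underside. To be left alone.
- wash: Bystander: white plastic bottle with a blue cap, 64 mm wide, 150 mm tall; origin at the centre of its underside. To be left alone.

How it is judged:
By the outcome, as a careful person would: the job done as asked, in the order asked, and still so for the second after the job is handed in, with the robot touching nothing.
It also fails if it takes over 72 s, if anything falls off the work surface, if the arm or the gripper's body presses on something with over 40 N, if the wrist force passes 120 N, or if a joint passes its speed limit or range.

### The arm

A 7-joint arm with a two-finger parallel gripper is mounted at the origin on the work surface. World frame = base frame: x ahead of the robot, y to its left, z up, the work surface at z = 0. Lengths are in mm, angles in rad, forces in N, time in s.
With the tool pointing down it reaches from about 350 to 775 mm from the base axis. Payload 3.1 kg.
Tool frame: the origin (TCP) lies midway between the tips of the shut fingers; the grasp point (between the pads) lies 19 mm behind it (arm.grasp_offset is the distance from the TCP to the grasp point, in mm); y points along the fingers, x is the direction in which the jaws open and shut, and the axes are right-handed (so a half turn about y gives the same grasp; the last joint's range is limited). The gripper opens to 85 mm and grips with 20 to 120 N. Pads are 22 mm wide; open, the fingers measure 114 mm over their backs; the gripper's body (76 mm by 85 mm) begins 54 mm behind the grasp point. The pads swing forward as they close: fully open they stand 13 mm farther back than shut.
Start: joints at [1.278, 0.311, 0.014, 1.512, -0.004, 1.319, -0.027], TCP at [136.531, -532.801, 231.304] pointing down, gripper open.
Joint ranges: [-2.7, 2.7], [-0.3, 1.91], [-1.27, 1.3], [0.12, 2.57], [-1.44, 4.58], [0.2, 2.03], [-3.05, 3.05]. Speed limits (rad/s): [2.79, 2.79, 3.14, 3.14, 3.14, 3.14, 3.14].

### API

Orientations are given as a unit quaternion [w, x, y, z].
In Python, from station import telemetry, eyes, arm gives the robot as it stands.
- The arm moves only by the tool play_rows, never from a script. Its argument "steps" is text: rows parted by semicolons, each of 5 numbers parted by spaces: the finger opening in m, from 0 to 0.0854, then the shift along the tool's x, y, z in m, then the turn about the tool's y in rad. In form: gripper x y z roll; .... A call has 1 to 20 rows; each row is the pose to reach, as a shift and turn from the pose commanded when the call began, along the tool's axes at that moment; what a row does not reach only later rows make up. A row lasts 1/10 s, in which the tool goes at most 50 mm and 8.59 degrees, less where a joint would pass 70% of its speed; a pose out of reach is approached as far as the arm can. A call with a gripper value outside its range is refused whole. The fingers move at their own pace and stop on an object; the grip force is fixed at half the most. Time passes only in rows, so rows that repeat a pose let the fingers close. It gives the time, the measured TCP pose, the force and the opening at its end, in the units of the state.
- telemetry.get_state(): the state, without advancing time (a new reading comes with each control period).
- eyes.get_image(name): name is "side" or "top"; returns the picture (384x512x3 uint8, red, green, blue); there is no depth.
- eyes.camera_params(name): a dict with "fx", "fy", "cx", "cy" (pixels), "R" (3x3) and "t" (3): a world point X has camera coordinates R X + t. Camera axes: x right, y down, z forward; pixel columns grow to the right and rows downward; lengths in mm; the calibration is good to about 2 mm. A picture is of the moment at which its call begins. camera_params takes no time and is no camera call.
- arm.sign_off(): hands the job in, once; it reports no verdict.
The state is a dict: "time_s": time; "joint_positions": joint angles; "joint_velocities": joint speeds; "joint_torque": joint torques, N m; "eef_pos": TCP position; "tcp_rot": TCP orientation; "force": force on the tool from outside, world axes, zero at the start; "moment": the same for the moment, N m; "width": finger opening in mm.
Only numpy, scipy, OpenCV 4.12 (cv2) and the standard library are available. Lean on these libraries where they do the work, as an engineer would, in place of code of your own. Each camera call takes 0.05 s, during which the arm holds its last target.

## Working session

There is one attempt and no reset: what is moved stays moved. The work goes in short steps, Python scripts to look and compute and a tool call to move; the robot and the scene stay as the last step left them, time stands still between calls to the robot, and variables do not carry over. Pictures are saved under pics/ and viewed, and the job is handed in when it is done.

Besides the shell and the picture viewer there is one more tool, called after "Call:" in YAML: its name, and indented under it one key for each argument. play_rows: Moves the arm, as the interface text tells. Its arguments: {"type":"object","properties":{"steps":{"type":"string"}},"required":["steps"]}

```bash
ls; mkdir -p pics; python3 - <<'E'
from station import telemetry, eyes, arm
import cv2
for n in ("side","top"):
    im=eyes.get_image(n); cv2.imwrite(f"pics/{n}0.png",cv2.resize(im[:,:,::-1],(800,600),interpolation=cv2.INTER_CUBIC)); cv2.imwrite(f"pics/raw_{n}0.png",im[:,:,::-1])
    print(n,eyes.camera_params(n))
print(telemetry.get_state(),arm.grasp_offset)
E
```

```text
pics
side {'fx': 451.2819268762473, 'fy': 451.2819268762473, 'cx': 258.89955934721456, 'cy': 183.9120037094878, 'R': array([[ 0.99272427, -0.1193578 , -0.01588207],
       [-0.08445628, -0.59620675, -0.79837626],
       [ 0.08582343,  0.79390883, -0.60194942]]), 't': array([-587.90403672,  154.15339277, 1296.24353964])}
top {'fx': 402.542567258003, 'fy': 402.542567258003, 'cx': 262.2669992742868, 'cy': 191.26048378892915, 'R': array([[-0.00534303, -0.99992659,  0.01087488],
       [-0.99083782,  0.00382621, -0.13500289],
       [ 0.13495137, -0.01149656, -0.99078553]]), 't': array([   3.0478582 ,  621.97776977, 1018.03486022])}
{'time_s': 0.1, 'joint_positions': array([ 1.27831065,  0.31168633,  0.01401535,  1.51289609, -0.0044383 ,
        1.31918224, -0.02716062]), 'joint_velocities': array([-0.00104503, -0.00024745,  0.00042031, -0.00358147,  0.00052811,
       -0.00021541,  0.00138598]), 'joint_torque': array([ 5.64694383e-04, -3.80857050e+01,  1.46358367e-01, -2.31240249e+01,
        1.22535217e-02,  8.12004815e-03,  1.37443524e-05]), 'eef_pos': array([ 136.34527259, -532.16380561,  230.30767107]), 'tcp_rot': array([ 0.55907184, -0.5581775 ,  0.43412879, -0.43290732]), 'force': array([0.5764336 , 0.4591948 , 0.12332412]), 'moment': array([ 0.01260268,  0.01715086, -0.01720636]), 'width': 85.03237421098109} 18.700000000000003
```

View pics/side0.png

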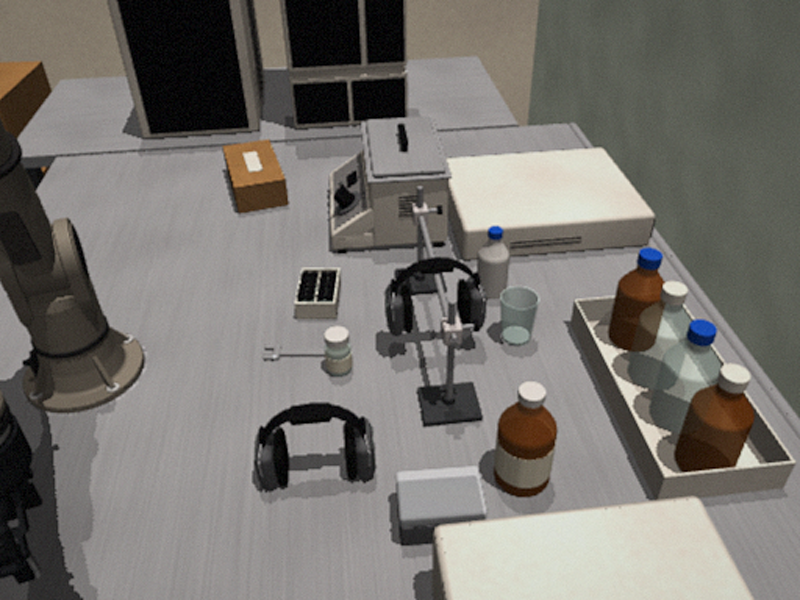

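View pics/top0.png

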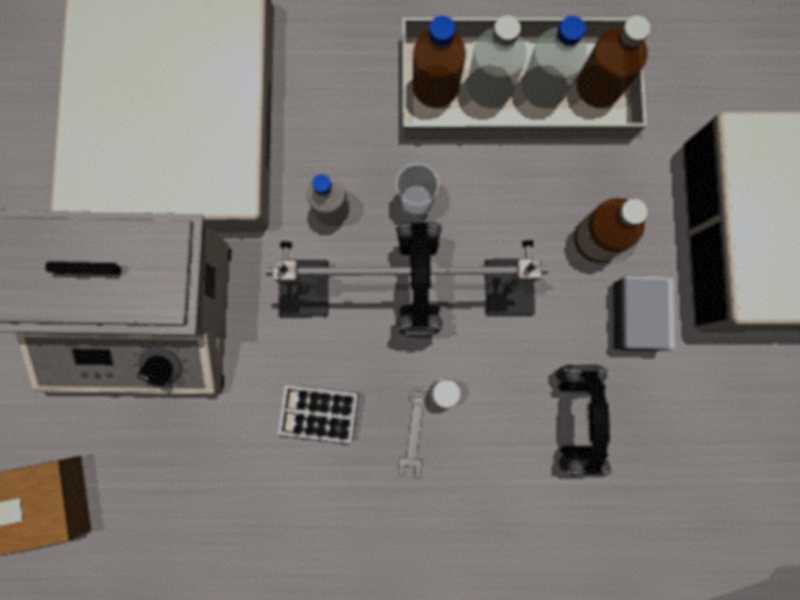

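Both views show the loose muffs (top 585,420; side 315,450), the hung pair near the middle of the rod, and the bath's knob (top 158,368; side 345,195). I'll zoom in on these.

```bash
cat > h.py <<'E'
import numpy as np, cv2
from station import telemetry, eyes, arm
P={n:eyes.camera_params(n) for n in("side","top")}
def ray(n,uv):
    p=P[n]; d=np.array([(uv[0]-p['cx'])/p['fx'],(uv[1]-p['cy'])/p['fy'],1.]); R=np.array(p['R']);t=np.array(p['t'])
    d=R.T@d; return -R.T@t, d/np.linalg.norm(d)
def onz(n,uv,z):
    o,d=ray(n,uv); return o+d*(z-o[2])/d[2]
def tri(us,ut):
    o1,d1=ray("side",us);o2,d2=ray("top",ut)
    A=np.c_[d1,-d2]; s=np.linalg.lstsq(A,o2-o1,rcond=None)[0]
    a=o1+d1*s[0]; b=o2+d2*s[1]; return (a+b)/2,np.linalg.norm(a-b)
def proj(n,X):
    p=P[n]; c=np.array(p['R'])@np.asarray(X,float)+p['t']; return np.array([p['fx']*c[0]/c[2]+p['cx'],p['fy']*c[1]/c[2]+p['cy']])
def crop(im,x0,y0,w,h,f,name):
    c=cv2.resize(im[y0:y0+h,x0:x0+w],None,fx=f,fy=f,interpolation=cv2.INTER_CUBIC)
    cv2.imwrite(f"pics/{name}.png",c)
E
python3 - <<'E'
from h import *
s=cv2.imread("pics/raw_side0.png");t=cv2.imread("pics/raw_top0.png")
g=lambda im:np.clip(im.astype(float)*1.6,0,255).astype(np.uint8)
a=cv2.resize(g(t[205:260,10:145]),None,fx=6,fy=6,interpolation=cv2.INTER_CUBIC)
b=cv2.resize(g(s[90:165,200:300]),None,fx=6,fy=6,interpolation=cv2.INTER_CUBIC)
cv2.imwrite("pics/k_top.png",a[:, :800]);cv2.imwrite("pics/k_side.png",b)
crop(g(t),165,130,190,90,4,"f_top");crop(g(t),340,220,70,100,6,"m_top");crop(g(s),150,245,110,80,6,"m_side");crop(g(s),230,110,100,170,3,"f_side")
print(ray("top",(256,192)),ray("side",(256,192))[0])
E
```

```text
(array([ 478.91018473,   12.37171804, 1092.58985337]), array([ 0.1331979 ,  0.00407736, -0.99108107])) [  485.3977566  -1007.36282942   894.00832588]
```

View pics/k_top.png

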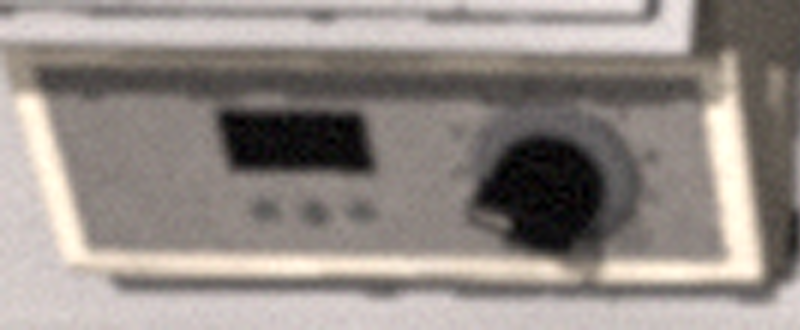

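View pics/k_side.png

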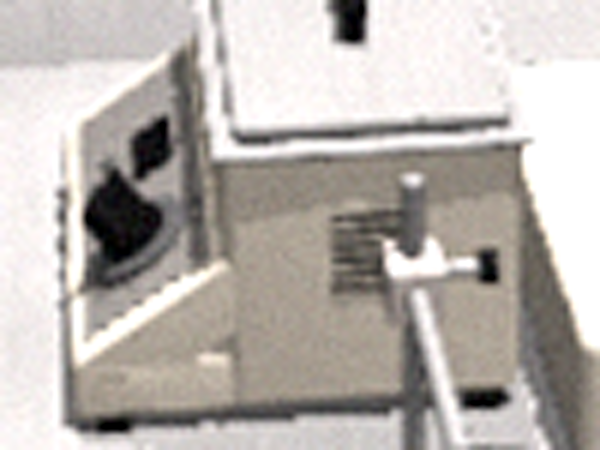

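View pics/f_top.png

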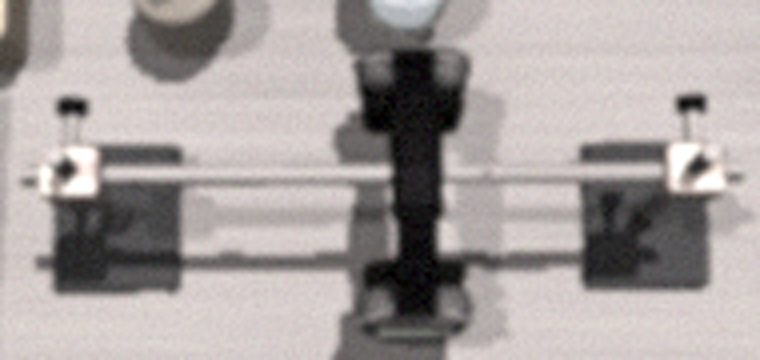

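View pics/f_side.png

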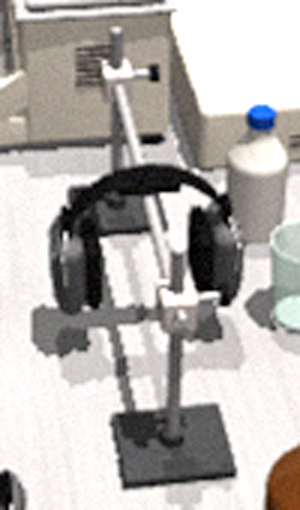

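View pics/m_top.png

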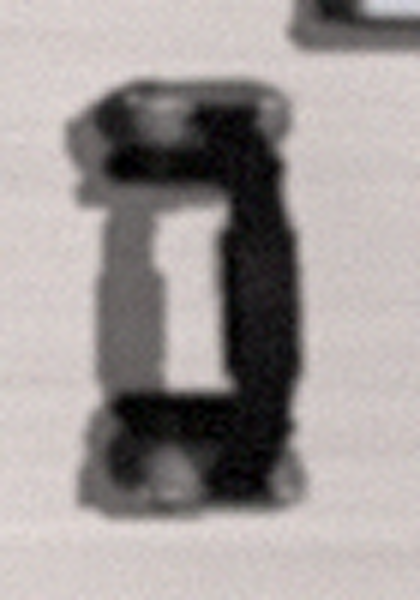

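View pics/m_side.png

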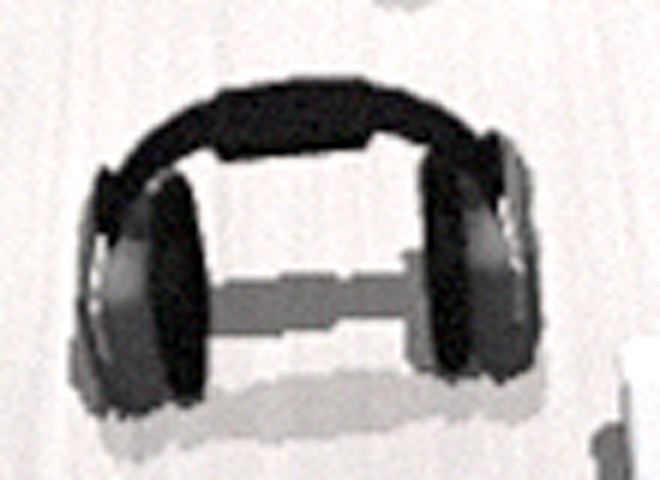

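```bash
python3 - <<'E'
from h import *
np.set_printoptions(precision=1,suppress=True)
T=lambda x,y,ox,oy,f:(x/f+ox,y/f+oy)
kt=lambda x,y:T(x,y,10,205,6); ks=lambda x,y:T(x,y,200,90,6)
for nm,a,b in [("RB",(80,360),(765,278)),("RT",(228,265),(730,55)),("LB",(70,140),(70,268)),("LT",(195,40),(5,45)),("knob",(120,210),(540,195))]:
    print(nm,*tri(ks(*a),kt(*b)))
mt=lambda x,y:T(x,y,340,220,6); ms=lambda x,y:T(x,y,150,245,6)
print("pad",*tri(ms(302,118),mt(260,305)))
for p in [(260,305),(258,215),(258,390),(225,300),(297,300)]: print("padz140",onz("top",mt(*p),138))
ft=lambda x,y:T(x,y,165,130,4); fs=lambda x,y:T(x,y,230,110,3)
print("bossL",*tri(fs(118,72),ft(72,168)),"bossR",*tri(fs(185,302),ft(697,165)))
print("uprtop L",*tri(fs(117,32),ft(66,170)))
print("hung crown",*tri(fs(148,175),ft(416,175)))
for z in (150,170,190): print(z,onz("top",ft(105,174),z),onz("top",ft(665,172),z),onz("side",fs(150,210),z))
E
```

```text
RB [470.1 319.3  51.4] 5.466561387865862
RT [559.4 320.7 106.1] 2.8879245858646017
LB [474.8 624.5  31.6] 3.515775172105851
LT [563.6 617.  102.1] 0.15754965294398698
knob [502.5 395.7 104.4] 1.6573018589091078
pad [ 422.5 -283.5  129. ] 6.009319188042112
padz140 [ 420.1 -280.8  138. ]
padz140 [ 454.7 -281.6  138. ]
padz140 [ 387.7 -278.5  138. ]
padz140 [ 422.1 -267.2  138. ]
padz140 [ 421.9 -295.4  138. ]
bossL [649.1 183.8 179.6] 0.8850476126359393 bossR [ 652.5 -177.6  174. ] 4.293223280237408
uprtop L [643.2 177.8 228.9] 9.376992013442562
hung crown [646.1 -13.9 187.3] 7.021031670626182
150 [650.5 169.7 150. ] [ 650.6 -163.2  150. ] [651.5 -16.4 150. ]
170 [646.8 166.4 170. ] [ 646.9 -159.4  170. ] [647.  -43.1 170. ]
190 [643.2 163.1 190. ] [ 643.3 -155.7  190. ] [642.5 -69.7 190. ]
```

```bash
python3 - <<'E'
from h import *
for n in("side","top"):
    m=np.mean([eyes.get_image(n).astype(float) for _ in range(8)],0)[:,:,::-1]; np.save(f"avg_{n}.npy",m); cv2.imwrite(f"pics/avg_{n}.png",m)
s=np.load("avg_side.npy");t=np.load("avg_top.npy")
g=lambda im:np.clip(255*(im/255)**0.5,0,255).astype(np.uint8)
crop(g(t),80,212,42,42,14,"kk_top");crop(g(s),205,95,42,60,10,"kk_side")
for z in (218,): print(onz("top",(50/1.5625,325/1.5625),z),onz("top",(190/1.5625,330/1.5625),z))
E
```

```text
[563.35296611 501.43076125 218.        ] [555.54772234 307.70648415 218.        ][ WARN:0@12.867] global loadsave.cpp:1063 imwrite_ Unsupported depth image for selected encoder is fallbacked to CV_8U.
```

View pics/kk_top.png

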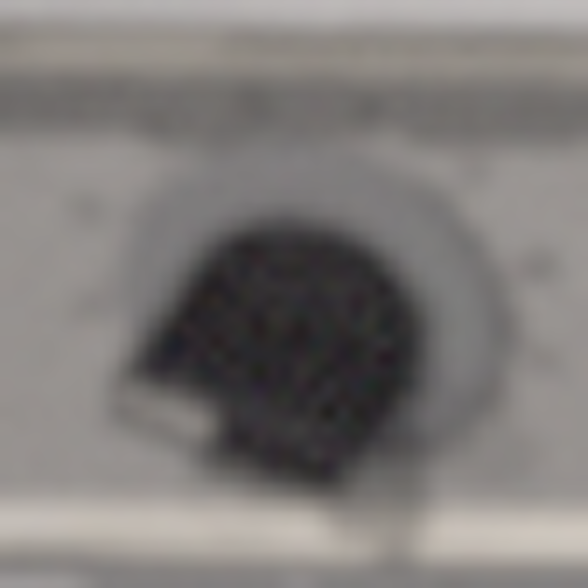

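View pics/kk_side.png

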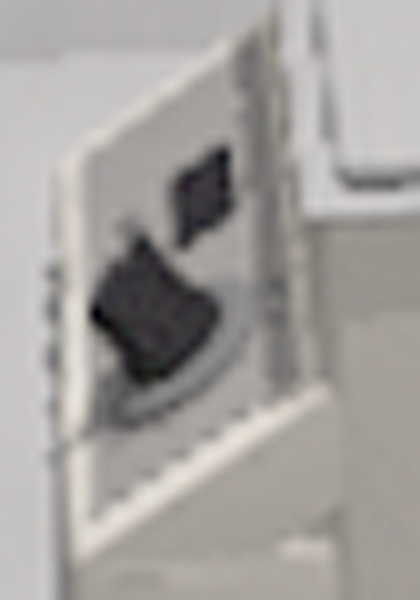

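```bash
python3 - <<'E'
from h import *
np.set_printoptions(precision=1,suppress=True)
n=np.array([-np.sin(.6),0,np.cos(.6)])
P0,e=tri((216.2,123.5),(97.1,243.1)); print("bartop",P0,e,"p",P0-7*n)
kt=lambda x,y:(x/14+80,y/14+212)
# console plane through right edge RB..RT
for q in ([470,320,51.4],[559.4,320.7,106.1]): print(q)
o,d=ray("top",kt(320,305))
for q0 in (np.array([515,320,78.7]),np.array([519,620,66.8]),np.array([517,470,72.])):
    c=o+d*((q0-o)@n)/(d@n); print("face ctr",c,"p",c+37*n, "bartop",proj("top",c+44*n),proj("side",c+44*n))
for z in (110,115,120,125,130):
    print(z,onz("top",(97.1,243.1),z), onz("top",kt(130,395),z)-onz("top",kt(340,480),z))
E
```

```text
bartop [489.3 400.2 109. ] 2.3064752070779377 p [493.3 400.2 103.2]
[470, 320, 51.4]
[559.4, 320.7, 106.1]
face ctr [511.5 399.9  76.3] p [490.6 399.9 106.9] bartop [ 96.6 243.7] [215.  122.7]
face ctr [512.  405.4  62. ] p [491.1 405.4  92.5] bartop [ 96.7 243.6] [215.4 125.5]
face ctr [511.8 402.9  68.4] p [490.9 402.9  99. ] bartop [ 96.6 243.6] [215.2 124.3]
110 [488.2 399.8 110. ] [14.7 36.7  0. ]
115 [488.1 397.8 115. ] [14.6 36.5  0. ]
120 [488.1 395.9 120. ] [14.6 36.3  0. ]
125 [488.  393.9 125. ] [14.5 36.2  0. ]
130 [488.  391.9 130. ] [14.4 36.   0. ]
```

```bash
cat >> h.py <<'E'
from scipy.spatial.transform import Rotation as Ro
np.set_printoptions(precision=4,suppress=True)
def pose():
    s=telemetry.get_state(); w,x,y,z=s['tcp_rot']; R=Ro.from_quat([x,y,z,w]).as_matrix()
    return np.array(s['eef_pos']),R,s
def go(target,yaw=None,start=None):
    "shift m in tool axes, and roll to bring tool-x heading to yaw (mod pi)"
    p,R,s=pose(); p=p if start is None else np.array(start)
    d=R.T@(np.array(target)-p)/1000
    cur=np.arctan2(R[1,0],R[0,0]); r=None
    if yaw is not None: r=-((yaw-cur+np.pi/2)%np.pi-np.pi/2)
    return d,r
def show():
    p,R,s=pose(); print("t",round(s['time_s'],2),"p",p.round(1),"yaw",round(np.arctan2(R[1,0],R[0,0]),3),"down",R[:,1].round(3),"F",s['force'].round(1),"w",round(s['width'],1),"q7",s['joint_positions'].round(2))
E
python3 - <<'E'
from h import *
show(); print(pose()[1])
for t,y in (((460,-250,310),None),((475,250,310),None),((491.5,400.5,200),-0.38)): print(t,go(t,y))
E
```

```text
t 0.9 p [ 136.5 -532.8  231.3] yaw -1.32 down [-0. -0. -1.] F [0.6 0.8 1. ] w 85.5 q7 [ 1.28  0.31  0.01  1.51 -0.    1.32 -0.03]
[[ 0.2483 -0.      0.9687]
 [-0.9687 -0.      0.2483]
 [ 0.     -1.     -0.    ]]
(460, -250, 310) (array([-0.1936, -0.0787,  0.3835]), None)
(475, 250, 310) (array([-0.6742, -0.0787,  0.5222]), None)
(491.5, 400.5, 200) (array([-0.8159,  0.0313,  0.5756]), np.float64(-0.9398867394993866))
```

Call:
play_rows:
  steps: "0.04 0 -0.05 0 0;0.04 -0.04 -0.08 0.08 0;0.04 -0.08 -0.08 0.16 0;0.04 -0.12 -0.08 0.24 0;0.04 -0.16 -0.08 0.32 0;0.04 -0.19 -0.08 0.37 0;0.04 -0.19 -0.08 0.385 0;0.04 -0.29 -0.08 0.41 -0.1;0.04 -0.39 -0.08 0.44 -0.3;0.04 -0.48 -0.08 0.465 -0.5;0.04 -0.58 -0.08 0.5 -0.7;0.04 -0.675 -0.08 0.52 -0.94;0.04 -0.675 -0.08 0.52 -0.94;0.04 -0.675 -0.08 0.52 -0.94;0.04 -0.675 -0.08 0.52 -0.94;0.04 -0.675 -0.08 0.52 -0.94;0.04 -0.675 -0.08 0.52 -0.94;0.04 -0.675 -0.08 0.52 -0.94"

```text
time_s: 2.7
eef_pos: [466.1, 200.0, 311.5]
tcp_rot: [-0.694, 0.694, -0.133, 0.134]
force: [0.6, -0.7, 0.2]
width: 39.8
```

```bash
python3 - <<'E'
from h import *
show(); 
for t,y in (((491.5,400.5,180),-0.38),((491.5,400.5,102),-0.38)): print(t,go(t,y))
E
```

```text
t 2.7 p [466.1 200.  311.5] yaw -0.381 down [ 0.001 -0.    -1.   ] F [ 0.6 -0.7  0.2] w 39.8 q7 [ 0.13  0.26 -0.73  1.45  0.17  1.5  -0.97]
(491.5, 400.5, 180) (array([-0.0512,  0.1315,  0.1956]), np.float64(-0.0010307855430660151))
(491.5, 400.5, 102) (array([-0.0513,  0.2095,  0.1956]), np.float64(-0.0010307855430660151))
```

Call:
play_rows:
  steps: "0.038 0 0 0 0;0.038 0 0 0 0"

```text
time_s: 2.9
eef_pos: [465.4, 199.9, 310.9]
tcp_rot: [0.695, -0.695, 0.132, -0.132]
force: [-0.3, -0.7, -0.1]
width: 38.3
```

```bash
python3 - <<'E'
from h import *
show(); 
for t,y in (((491.5,400.5,180),-0.38),((491.5,400.5,102),-0.38)): print(t,go(t,y))
E
```

```text
t 2.9 p [465.4 199.9 310.9] yaw -0.376 down [-0.001  0.    -1.   ] F [-0.3 -0.7 -0.1] w 38.3 q7 [ 0.14  0.26 -0.73  1.45  0.17  1.5  -0.97]
(491.5, 400.5, 180) (array([-0.0493,  0.1309,  0.1962]), np.float64(0.00413280853739173))
(491.5, 400.5, 102) (array([-0.0492,  0.2089,  0.1963]), np.float64(0.00413280853739173))
```

Call:
play_rows:
  steps: "0.038 -0.01 0 0.04 0;0.038 -0.02 0 0.08 0;0.038 -0.03 0 0.12 0;0.038 -0.04 0.01 0.16 0;0.038 -0.049 0.04 0.196 0;0.038 -0.049 0.08 0.196 0;0.038 -0.049 0.12 0.196 0;0.038 -0.049 0.16 0.196 0;0.038 -0.049 0.16 0.196 0;0.038 -0.049 0.16 0.196 0;0.038 -0.049 0.16 0.196 0"

```text
time_s: 4.0
eef_pos: [495.0, 399.1, 154.3]
tcp_rot: [0.696, -0.693, 0.133, -0.135]
force: [-1.1, 0.5, 0.1]
width: 38.0
```

```bash
python3 - <<'E'
from h import *
show(); print(go((491.5,400.5,103),-.38))
g=lambda im:np.clip(255*(im/255)**0.5,0,255).astype(np.uint8)[:,:,::-1]
t=eyes.get_image("top");s=eyes.get_image("side")
crop(g(t),60,190,80,70,9,"a_top");crop(g(s),190,70,70,80,7,"a_side")
E
```

```text
t 4.0 p [495.  399.1 154.3] yaw -0.382 down [ 0.004  0.003 -1.   ] F [-1.1  0.5  0.1] w 38.0 q7 [-0.28  0.63 -0.7   1.36  0.41  1.29 -1.38]
(array([-0.0039,  0.0513, -0.0002]), np.float64(-0.0018423995871468257))
```

View pics/a_top.png

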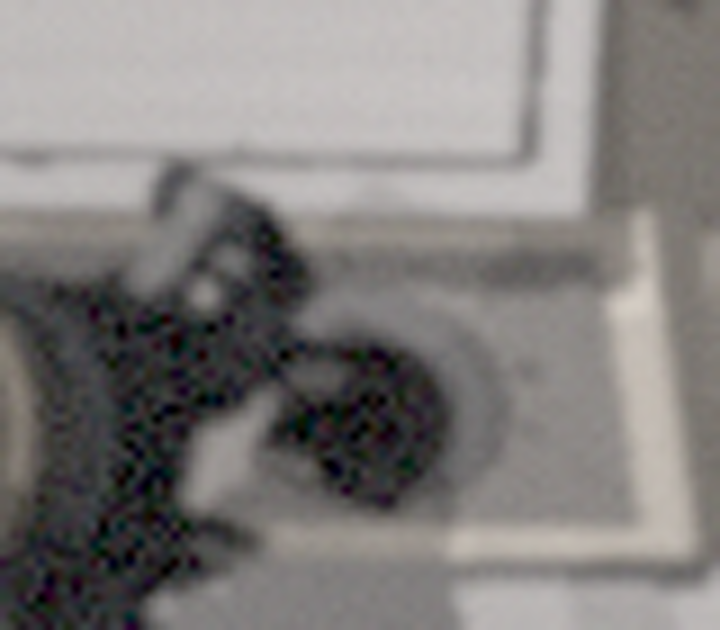

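View pics/a_side.png

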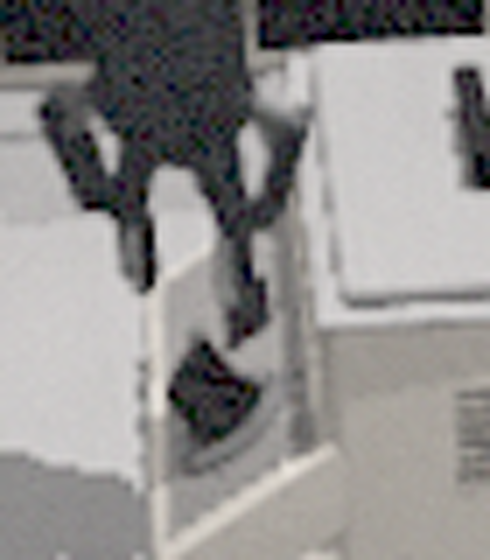

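```bash
python3 - <<'E'
from h import *
print(go((452,376,150),-1.5708));print(go((452,376,90),-1.5708))
E
```

```text
(array([-0.0307,  0.0041, -0.0378]), np.float64(1.189922773092548))
(array([-0.0308,  0.0641, -0.0381]), np.float64(1.189922773092548))
```

Call:
play_rows:
  steps: "0 -0.03 0 -0.038 0.15;0 -0.03 0 -0.038 0.3;0 -0.03 0 -0.038 0.45;0 -0.03 0 -0.038 0.6;0 -0.03 0 -0.038 0.75;0 -0.03 0 -0.038 0.9;0 -0.03 0 -0.038 1.05;0 -0.03 0 -0.038 1.19;0 -0.031 0.03 -0.038 1.19;0 -0.031 0.065 -0.038 1.19;0 -0.031 0.065 -0.038 1.19;0 -0.031 0.065 -0.038 1.19"

```text
time_s: 5.3
eef_pos: [450.6, 375.4, 87.4]
tcp_rot: [0.501, -0.5, 0.5, -0.5]
force: [0.3, 0.7, -0.3]
width: -0.1
```

```bash
cat >> h.py <<'E'
def snap(tag,tb=(60,190,80,70,9),sb=(190,70,70,80,7)):
    g=lambda im:np.clip(255*(im/255)**0.5,0,255).astype(np.uint8)[:,:,::-1]
    a=cv2.resize(g(eyes.get_image("top"))[tb[1]:tb[1]+tb[3],tb[0]:tb[0]+tb[2]],None,fx=tb[4],fy=tb[4],interpolation=cv2.INTER_CUBIC)
    b=cv2.resize(g(eyes.get_image("side"))[sb[1]:sb[1]+sb[3],sb[0]:sb[0]+sb[2]],None,fx=sb[4],fy=sb[4],interpolation=cv2.INTER_CUBIC)
    h=max(a.shape[0],b.shape[0]); pad=lambda x:np.vstack([x,np.zeros((h-x.shape[0],x.shape[1],3),np.uint8)])
    m=np.hstack([pad(a),pad(b)]); f=min(1,800/m.shape[1],600/m.shape[0]); cv2.imwrite(f"pics/{tag}.png",cv2.resize(m,None,fx=f,fy=f,interpolation=cv2.INTER_AREA))
E
python3 - <<'E'
from h import *
show();snap("b")
E
```

```text
t 5.3 p [450.6 375.4  87.4] yaw -1.57 down [ 0.001  0.001 -1.   ] F [ 0.3  0.7 -0.3] w -0.1 q7 [-0.41  0.54 -0.46  1.59  0.26  1.06 -2.5 ]
```

View pics/b.png

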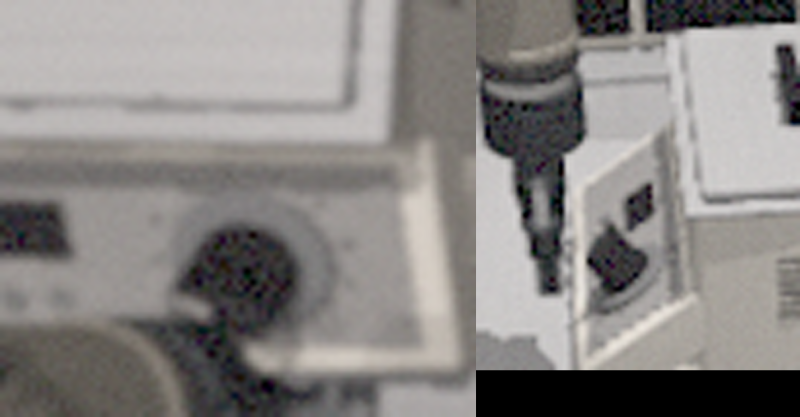

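Call:
play_rows:
  steps: "0 0 0 0.008 0;0 0 0 0.012 0;0 0 0 0.016 0;0 0 0 0.02 0;0 0 0 0.024 0;0 0 0 0.028 0;0 0 0 0.028 0"

```text
time_s: 6.1
eef_pos: [470.5, 374.6, 85.8]
tcp_rot: [-0.496, 0.506, -0.501, 0.497]
force: [-13.9, -4.3, 9.8]
width: -0.4
```

```bash
python3 - <<'E'
from h import *
show();snap("c")
E
```

```text
t 6.1 p [470.5 374.6  85.8] yaw -1.566 down [-0.014 -0.005 -1.   ] F [-13.9  -4.3   9.8] w -0.4 q7 [-0.39  0.58 -0.45  1.53  0.26  1.1  -2.47]
```

View pics/c.png

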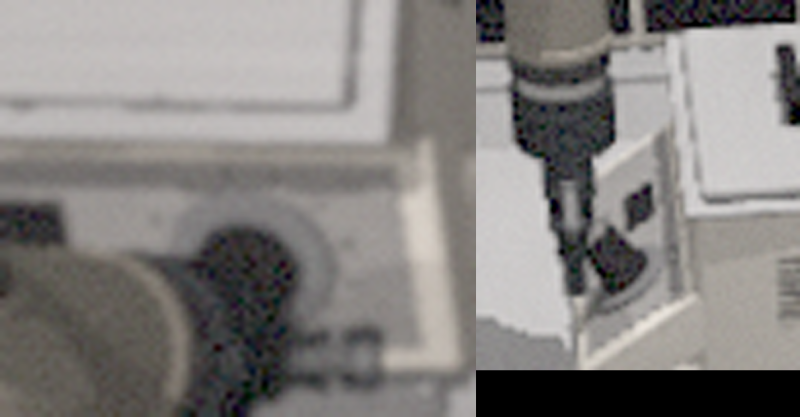

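```bash
python3 - <<'E'
from h import *
snap("d",tb=(80,205,50,50,8),sb=(200,95,42,55,10))
E
```

```text
(no output)
```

View pics/d.png

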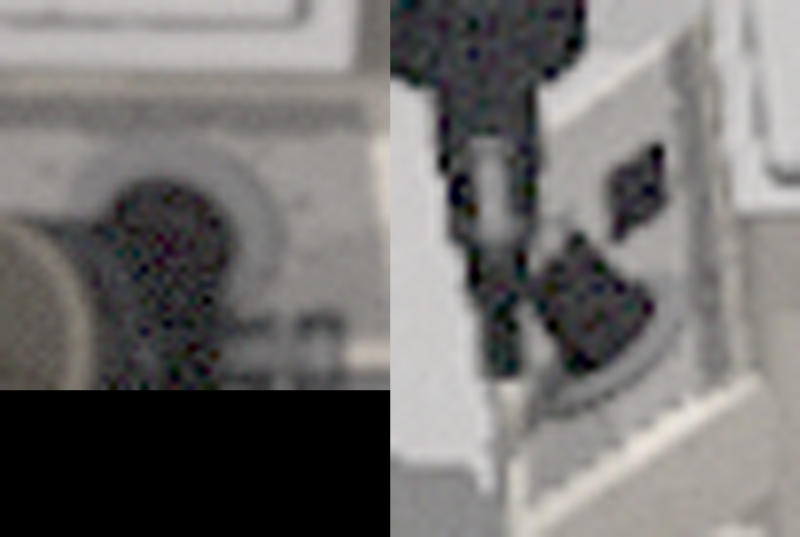

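Call:
play_rows:
  steps: "0 0 0 -0.03 0;0 0 0 -0.06 0;0 0 0 -0.1 0;0 0 0 -0.1 0;0 0 0 -0.1 0"

```text
time_s: 6.8
eef_pos: [377.6, 375.1, 86.4]
tcp_rot: [0.501, -0.501, 0.499, -0.499]
force: [0.7, 0.4, 0.5]
width: -0.1
```

```bash
python3 - <<'E'
from h import *
show()
g=lambda im:np.clip(255*(im/255)**0.5,0,255).astype(np.uint8)
for n,b in (("top",(80,212,42,42,9)),("side",(205,95,42,60,9))):
    m=np.mean([eyes.get_image(n).astype(float) for _ in range(6)],0)[:,:,::-1]
    o=np.load(f"avg_{n}.npy"); x,y,w,h,f=b
    cv2.imwrite(f"pics/e_{n}.png",cv2.resize(np.hstack([g(o)[y:y+h,x:x+w],g(m)[y:y+h,x:x+w]]),None,fx=f,fy=f,interpolation=cv2.INTER_CUBIC))
E
```

```text
t 6.8 p [377.6 375.1  86.4] yaw -1.567 down [ 0.001  0.    -1.   ] F [0.7 0.4 0.5] w -0.1 q7 [-0.45  0.45 -0.48  1.75  0.24  1.   -2.59]
```

View pics/e_top.png

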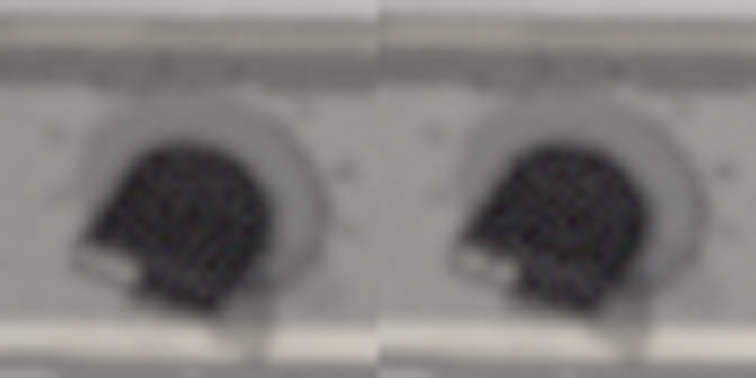

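View pics/e_side.png

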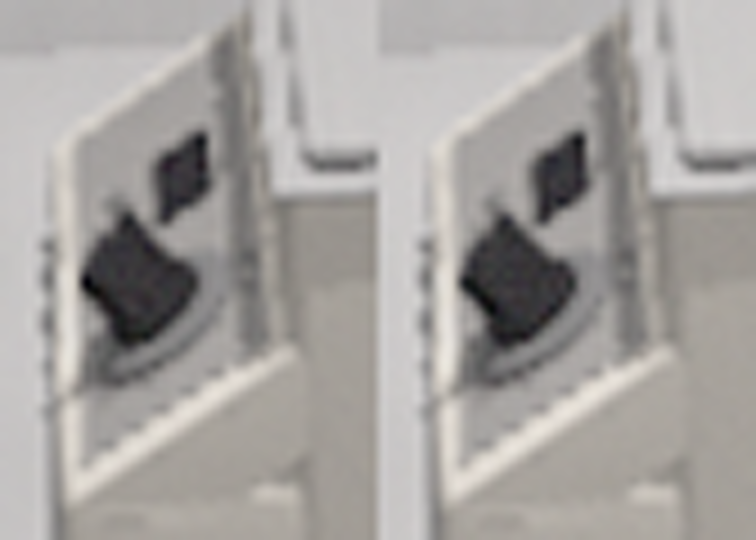

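Call:
play_rows:
  steps: "0 0.004 0.01 0.04 0;0 0.004 0.01 0.074 0;0 0.004 0.01 0.08 0;0 0.004 0.008 0.084 0;0 0.004 0.005 0.088 0;0 0.004 0.002 0.092 0;0 0.004 -0.001 0.096 0;0 0.004 -0.004 0.1 0;0 0.004 -0.004 0.1 0"

```text
time_s: 8.3
eef_pos: [475.4, 368.7, 89.4]
tcp_rot: [-0.498, 0.503, -0.5, 0.499]
force: [-5.4, -4.4, 1.5]
width: -0.0
```

```bash
python3 - <<'E'
from h import *
show();snap("f",tb=(80,205,50,50,8),sb=(200,95,42,55,10))
E
```

```text
t 8.3 p [475.4 368.7  89.4] yaw -1.569 down [-0.006 -0.006 -1.   ] F [-5.4 -4.4  1.5] w -0.0 q7 [-0.39  0.57 -0.45  1.54  0.27  1.1  -2.46]
```

View pics/f.png

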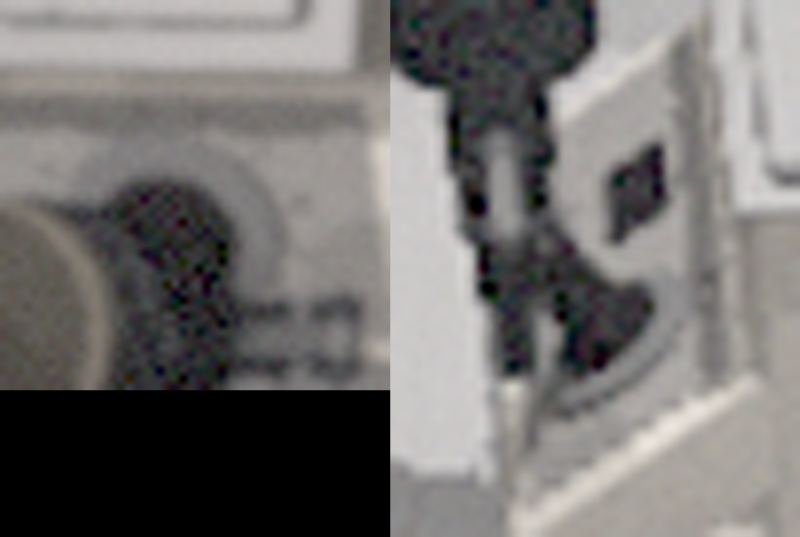

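Call:
play_rows:
  steps: "0 0 -0.003 0.004 0;0 0 -0.005 0.008 0;0 0 -0.008 0.012 0;0 0 -0.011 0.016 0;0 0 -0.011 0.016 0"

```text
time_s: 8.9
eef_pos: [493.2, 370.5, 101.1]
tcp_rot: [-0.5, 0.501, -0.5, 0.499]
force: [-3.8, -1.4, 0.2]
width: 0.0
```

```bash
python3 - <<'E'
from h import *
show();snap("g",tb=(80,205,50,50,8),sb=(200,95,42,55,10))
E
```

```text
t 8.9 p [493.2 370.5 101.1] yaw -1.569 down [-0.002 -0.001 -1.   ] F [-3.8 -1.4  0.2] w 0.0 q7 [-0.38  0.59 -0.44  1.48  0.26  1.13 -2.44]
```

View pics/g.png

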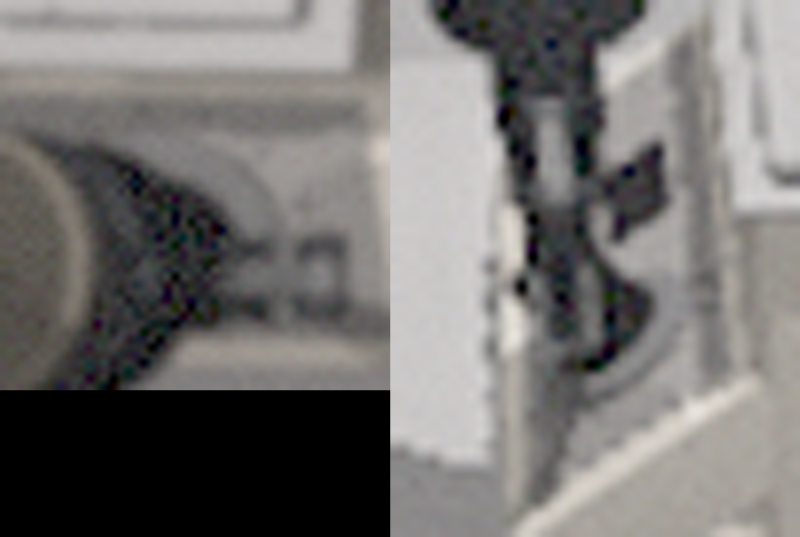

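Call:
play_rows:
  steps: "0 -0.001 -0.003 0.004 0;0 -0.003 -0.005 0.008 0;0 -0.004 -0.007 0.01 0;0 -0.004 -0.007 0.01 0"

```text
time_s: 9.4
eef_pos: [503.8, 369.6, 105.9]
tcp_rot: [-0.496, 0.503, -0.499, 0.502]
force: [-3.2, -6.8, -1.9]
width: -0.5
```

```bash
python3 - <<'E'
from h import *
show()
E
```

```text
t 9.4 p [503.8 369.6 105.9] yaw -1.572 down [-0.004 -0.01  -1.   ] F [-3.2 -6.8 -1.9] w -0.5 q7 [-0.38  0.6  -0.44  1.45  0.27  1.16 -2.43]
```

Call:
play_rows:
  steps: "0 0.01 0 -0.005 0;0 0.03 -0.04 -0.06 0;0 0.03 -0.09 -0.12 0;0 0.03 -0.09 -0.12 0;0 0.03 -0.09 -0.12 0"

```text
time_s: 9.9
eef_pos: [381.9, 349.7, 204.2]
tcp_rot: [0.506, -0.498, 0.498, -0.498]
force: [0.8, 0.6, 1.0]
width: -0.0
```

```bash
python3 - <<'E'
from h import *
show()
g=lambda im:np.clip(255*(im/255)**0.5,0,255).astype(np.uint8)
for n,b in (("top",(80,212,42,42,12)),("side",(205,95,42,60,10))):
    m=np.mean([eyes.get_image(n).astype(float) for _ in range(4)],0)[:,:,::-1]
    x,y,w,h,f=b; crop(g(m),x,y,w,h,f,"i_"+n)
E
```

```text
t 9.9 p [381.9 349.7 204.2] yaw -1.563 down [ 0.009  0.009 -1.   ] F [0.8 0.6 1. ] w -0.0 q7 [-0.36  0.3  -0.52  1.64  0.16  1.23 -2.48]
```

View pics/i_top.png

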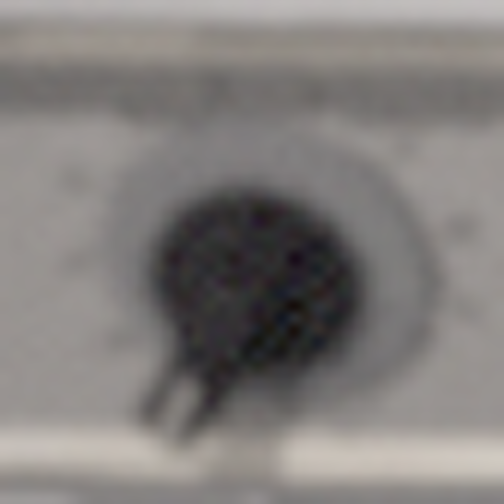

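View pics/i_side.png

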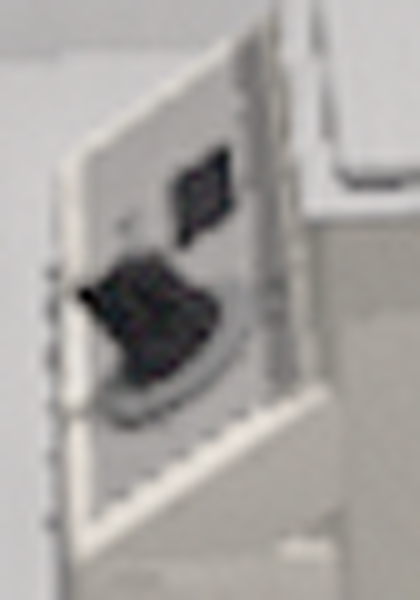

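Call:
play_rows:
  steps: "0.038 -0.025 0 0.04 -0.15;0.038 -0.05 0 0.08 -0.3;0.038 -0.05 0 0.11 -0.45;0.038 -0.05 0 0.11 -0.6;0.038 -0.05 0 0.11 -0.75;0.038 -0.05 0 0.11 -0.9;0.038 -0.05 0 0.11 -1.05;0.038 -0.05 0 0.11 -1.2;0.038 -0.05 0 0.11 -1.35;0.038 -0.05 0 0.11 -1.5;0.038 -0.05 0 0.11 -1.65;0.038 -0.05 0 0.11 -1.8;0.038 -0.05 0 0.11 -1.95;0.038 -0.05 0 0.11 -2.1;0.038 -0.05 0 0.11 -2.25;0.038 -0.05 0 0.11 -2.4;0.038 -0.05 0 0.11 -2.55;0.038 -0.05 0 0.11 -2.7;0.038 -0.05 0 0.11 -2.73;0.038 -0.05 0 0.11 -2.73"

```text
time_s: 12.3
eef_pos: [494.5, 394.4, 197.2]
tcp_rot: [0.592, -0.592, -0.386, 0.387]
force: [0.1, 0.7, 0.5]
width: 37.8
```

```bash
python3 - <<'E'
from h import *
show();print(go((491.5,400.5,130),1.17));print(go((491.5,400.5,95),1.17))
E
```

```text
t 12.3 p [494.5 394.4 197.2] yaw 1.157 down [-0.001 -0.    -1.   ] F [0.1 0.7 0.5] w 37.8 q7 [-0.12  0.71 -1.04  1.29  0.6   1.46  0.05]
(array([0.0044, 0.0672, 0.0051]), np.float64(-0.01292115361873103))
(array([0.0044, 0.1022, 0.0051]), np.float64(-0.01292115361873103))
```

Call:
play_rows:
  steps: "0.038 0.004 0.04 0.005 0;0.038 0.004 0.07 0.005 0;0.038 0.004 0.085 0.005 0;0.038 0.004 0.093 0.005 0;0.038 0.004 0.1 0.005 0;0.038 0.004 0.1 0.005 0"

```text
time_s: 12.9
eef_pos: [491.4, 400.6, 98.3]
tcp_rot: [0.592, -0.592, -0.387, 0.387]
force: [-0.2, -0.9, 0.7]
width: 37.9
```

```bash
python3 - <<'E'
from h import *
show();snap("j",tb=(80,205,50,50,8),sb=(195,85,45,65,9))
E
```

```text
t 12.9 p [491.4 400.6  98.3] yaw 1.159 down [ 0.  0. -1.] F [-0.2 -0.9  0.7] w 37.9 q7 [-0.14  0.79 -0.99  1.42  0.67  1.29 -0.02]
```

View pics/j.png

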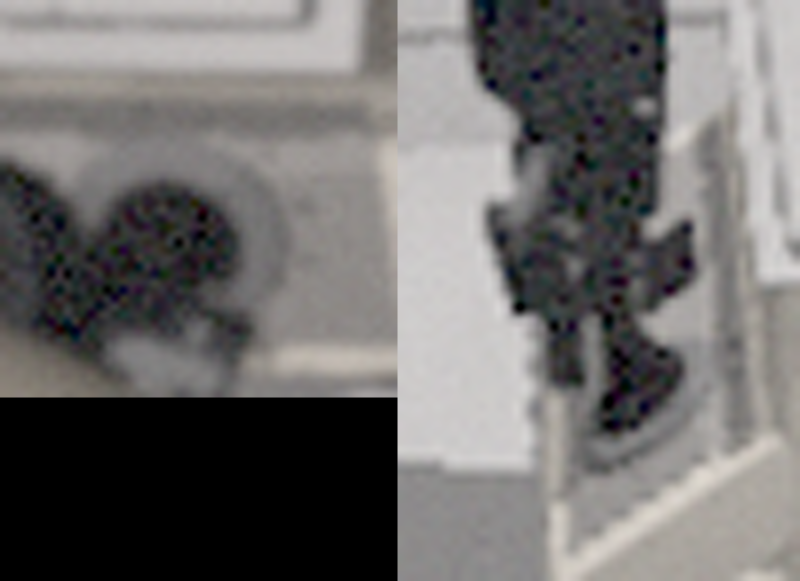

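Call:
play_rows:
  steps: "0.03 0 0.004 0 0;0.03 0 0.004 0 -0.15;0.03 0 0.004 0 -0.3;0.03 0 0.004 0 -0.45;0.03 0 0.004 0 -0.45"

```text
time_s: 13.5
eef_pos: [488.9, 400.2, 94.7]
tcp_rot: [0.491, -0.489, -0.509, 0.511]
force: [-5.0, -2.3, 2.5]
width: 30.0
```

```bash
python3 - <<'E'
from h import *
show();print(pose()[2]['moment']);snap("k",tb=(80,205,50,50,8),sb=(195,85,45,65,9))
E
```

```text
t 13.5 p [488.9 400.2  94.7] yaw 1.611 down [-0.004 -0.001 -1.   ] F [-5.  -2.3  2.5] w 30.0 q7 [-0.1   0.84 -1.08  1.43  0.74  1.32  0.38]
[-0.2945  0.8479 -0.7166]
```

View pics/k.png

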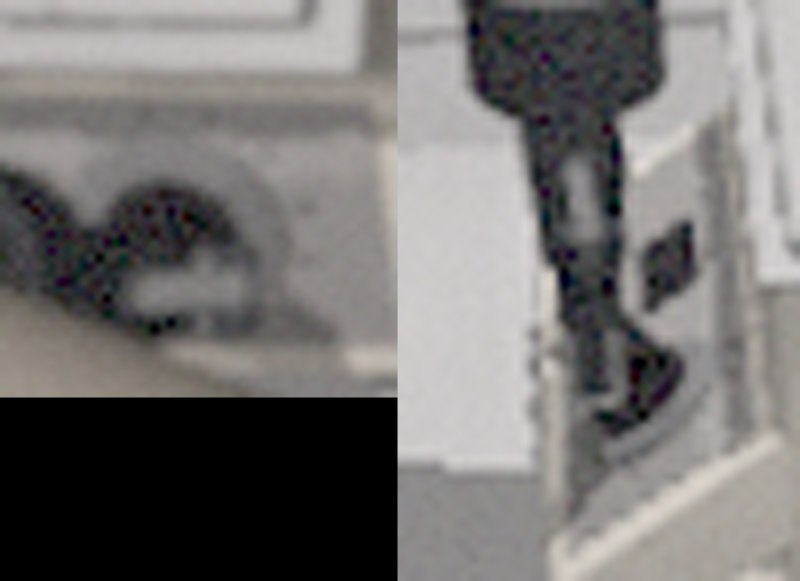

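Call:
play_rows:
  steps: "0.03 0 0 0 -0.08;0.03 0 0 0 -0.08;0.03 0 0 0 -0.08"

```text
time_s: 13.9
eef_pos: [488.3, 400.0, 94.8]
tcp_rot: [0.471, -0.469, -0.526, 0.53]
force: [-8.0, -4.4, 3.8]
width: 30.0
```

```bash
python3 - <<'E'
from h import *
show();print(pose()[2]['moment'])
E
```

```text
t 13.9 p [488.3 400.   94.8] yaw 1.686 down [-0.006 -0.001 -1.   ] F [-8.  -4.4  3.8] w 30.0 q7 [-0.09  0.85 -1.1   1.43  0.75  1.33  0.45]
[-0.178   1.0601 -1.3804]
```

Call:
play_rows:
  steps: "0.034 0 0 0 0.1;0.04 0 -0.01 0 0.25;0.04 0 -0.06 0 0.3;0.04 0 -0.11 0 0.3;0.04 0 -0.11 -0.05 0.3;0.04 0 -0.11 -0.1 0.3;0.04 0 -0.11 -0.1 0.3"

```text
time_s: 14.6
eef_pos: [599.0, 409.6, 202.3]
tcp_rot: [-0.545, 0.547, 0.45, -0.448]
force: [0.1, -0.8, -1.1]
width: 40.0
```

```bash
python3 - <<'E'
from h import *
show()
g=lambda im:np.clip(255*(im/255)**0.5,0,255).astype(np.uint8)
for n,b in (("top",(80,212,42,42,12)),("side",(205,95,42,60,10))):
    m=np.mean([eyes.get_image(n).astype(float) for _ in range(4)],0)[:,:,::-1]
    x,y,w,h,f=b; crop(g(m),x,y,w,h,f,"l_"+n)
E
```

```text
t 14.6 p [599.  409.6 202.3] yaw 1.377 down [ 0.004  0.001 -1.   ] F [ 0.1 -0.8 -1.1] w 40.0 q7 [-0.22  0.89 -1.01  0.94  0.72  1.61  0.4 ]
```

View pics/l_top.png

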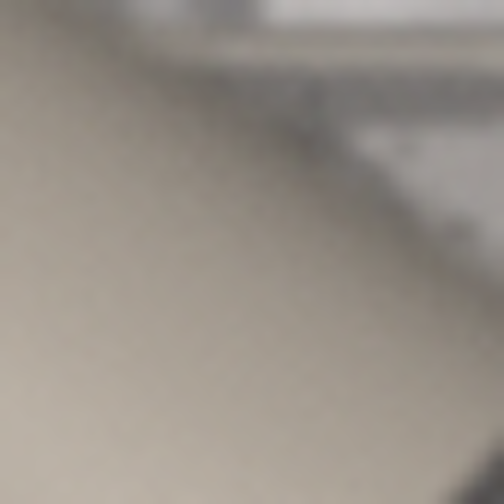

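View pics/l_side.png

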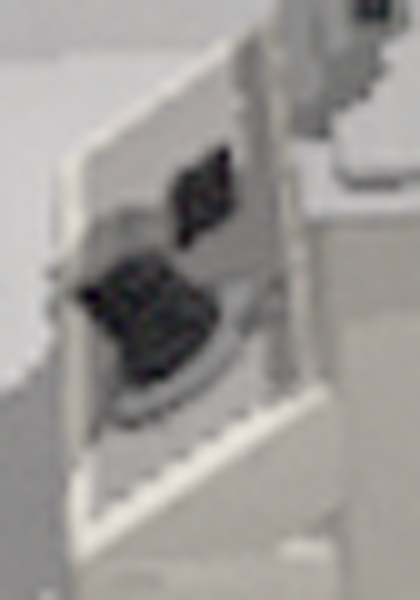

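Call:
play_rows:
  steps: "0.04 0 -0.03 0 0;0.04 0 -0.08 0 0;0.04 0 -0.08 0.05 0;0.04 0 -0.08 0.1 0;0.04 0 -0.08 0.15 0;0.04 0 -0.08 0.2 0;0.04 0 -0.08 0.22 0;0.04 0 -0.08 0.22 0"

```text
time_s: 15.8
eef_pos: [368.4, 453.2, 285.7]
tcp_rot: [-0.541, 0.541, 0.456, -0.455]
force: [0.5, -0.2, 1.1]
width: 40.1
```

```bash
python3 - <<'E'
from h import *
show()
g=lambda im:np.clip(255*(im/255)**0.5,0,255).astype(np.uint8)
for n,b in (("top",(80,212,42,42,12)),("side",(205,95,42,60,10))):
    m=np.mean([eyes.get_image(n).astype(float) for _ in range(4)],0)[:,:,::-1]
    x,y,w,h,f=b; crop(g(m),x,y,w,h,f,"n_"+n)
    cv2.imwrite(f"pics/full_{n}.png",m.astype(np.uint8))
E
```

```text
t 15.8 p [368.4 453.2 285.7] yaw 1.4 down [ 0.001  0.    -1.   ] F [ 0.5 -0.2  1.1] w 40.1 q7 [-0.25  0.59 -1.15  1.28  0.54  1.59  0.09]
```

View pics/n_top.png

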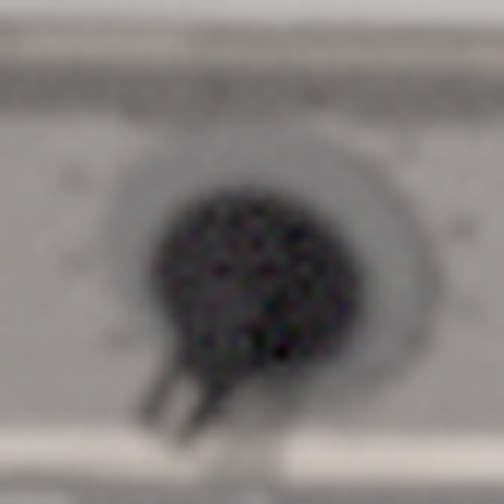

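View pics/full_top.png

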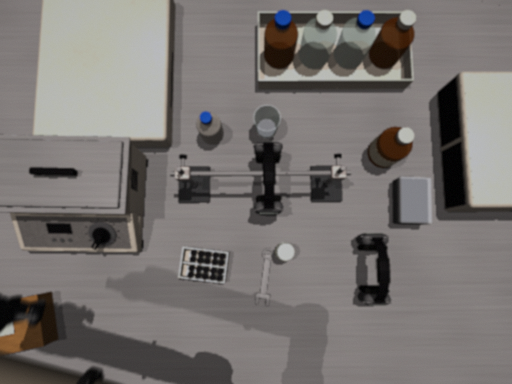

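```bash
python3 - <<'E'
from h import *
for t in ((440,450,120),(466,442,82),(466,430,82),(466,418,82)): print(go(t,1.57))
E
```

```text
(array([ 0.0104,  0.1636, -0.0639]), np.float64(-0.18236042396576346))
(array([ 0.0073,  0.2016, -0.0909]), np.float64(-0.18236042396576346))
(array([-0.0045,  0.2016, -0.0931]), np.float64(-0.18236042396576346))
(array([-0.0163,  0.2016, -0.0953]), np.float64(-0.18236042396576346))
```

Call:
play_rows:
  steps: "0 0.01 0.03 -0.02 -0.1;0 0.01 0.08 -0.04 -0.18;0 0.01 0.12 -0.06 -0.18;0 0.01 0.16 -0.07 -0.18;0 0.007 0.2 -0.09 -0.18;0 0.007 0.2 -0.091 -0.18;0 0.001 0.2 -0.092 -0.18;0 -0.004 0.2 -0.093 -0.18;0 -0.007 0.2 -0.093 -0.18;0 -0.01 0.2 -0.094 -0.18;0 -0.01 0.2 -0.094 -0.18"

```text
time_s: 17.3
eef_pos: [465.0, 425.2, 85.5]
tcp_rot: [-0.5, 0.5, 0.5, -0.499]
force: [0.6, 0.6, 0.4]
width: 0.0
```

```bash
python3 - <<'E'
from h import *
show();print(pose()[2]['moment']);snap("o",tb=(80,205,50,50,8),sb=(195,85,45,65,9))
E
```

```text
t 17.3 p [465.  425.2  85.5] yaw 1.57 down [ 0.002  0.001 -1.   ] F [0.6 0.6 0.4] w 0.0 q7 [-0.16  0.84 -1.06  1.45  0.74  1.29  0.29]
[ 0.0465 -0.0141  0.0163]
```

View pics/o.png

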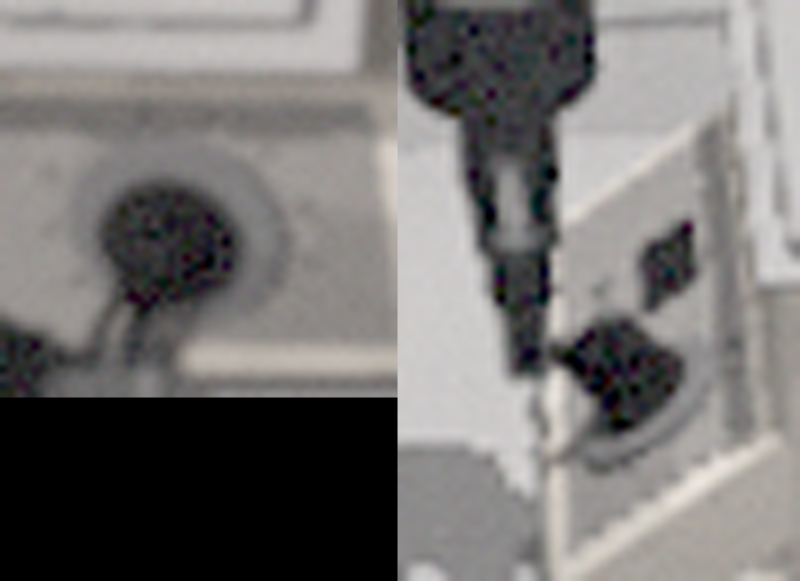

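Call:
play_rows:
  steps: "0 -0.003 0 -0.005 0;0 -0.006 0 -0.005 0;0 -0.009 0 -0.005 0;0 -0.012 0 -0.005 0;0 -0.012 0 -0.005 0"

```text
time_s: 17.9
eef_pos: [467.3, 421.1, 85.5]
tcp_rot: [-0.503, 0.495, 0.505, -0.497]
force: [-1.8, 12.8, -4.7]
width: 0.1
```

```bash
python3 - <<'E'
from h import *
show();print(pose()[2]['moment']);snap("p",tb=(80,205,50,50,8),sb=(195,85,45,65,9))
E
```

```text
t 17.9 p [467.3 421.1  85.5] yaw 1.575 down [-0.002  0.016 -1.   ] F [-1.8 12.8 -4.7] w 0.1 q7 [-0.13  0.83 -1.07  1.46  0.74  1.27  0.3 ]
[2.4877 0.3136 0.0207]
```

View pics/p.png

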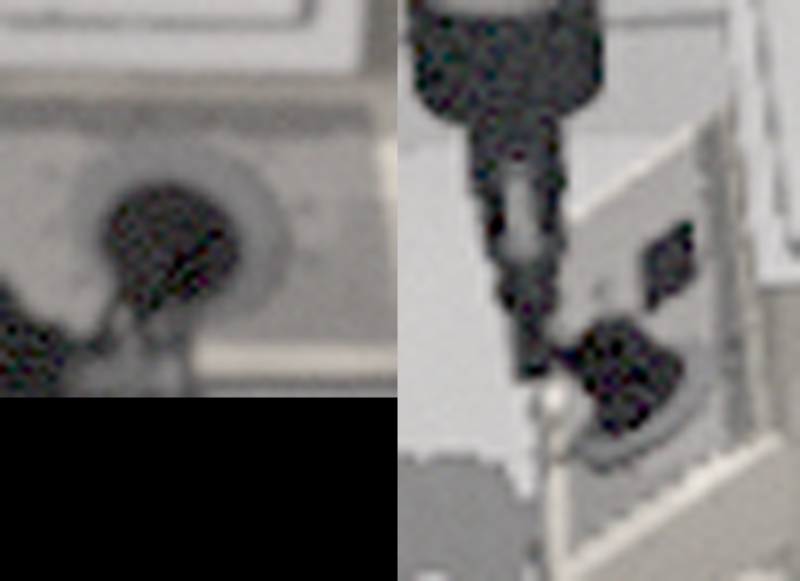

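Call:
play_rows:
  steps: "0 0.012 0 0 0;0 0.012 0 0.02 0;0.06 0.012 -0.05 0.04 0;0.06 0.012 -0.1 0.04 0;0.06 0.012 -0.15 0.04 0;0.06 0.012 -0.2 0.04 0;0.06 0.012 -0.24 0.04 0;0.06 -0.03 -0.24 0.03 0;0.06 -0.08 -0.24 0.02 0;0.06 -0.13 -0.24 0.02 0;0.06 -0.18 -0.24 0.02 0;0.06 -0.23 -0.24 0.02 0;0.06 -0.28 -0.24 0.02 0;0.06 -0.33 -0.24 0.02 0;0.06 -0.38 -0.24 0.02 0;0.06 -0.43 -0.24 0.02 0;0.06 -0.48 -0.24 0.02 0;0.06 -0.53 -0.24 0.02 0;0.06 -0.58 -0.24 0.02 0;0.06 -0.62 -0.24 0.02 0"

```text
time_s: 20.0
eef_pos: [448.3, -211.3, 324.2]
tcp_rot: [-0.501, 0.502, 0.498, -0.5]
force: [0.2, 0.2, 0.3]
width: 60.3
```

```bash
python3 - <<'E'
from h import *
show()
t=np.load("avg_top.npy"); print(t.shape)
gray=t.mean(2)
# band edges in rows of pad region
for v in range(236,304,4):
    r=gray[v,355:400]; m=np.where(r<38)[0]; 
    print(v, m.min()+355 if len(m) else None, m.max()+355 if len(m) else None, r.min().round(), end=" | ")
E
```

```text
t 20.0 p [ 448.3 -211.3  324.2] yaw 1.566 down [-0.001 -0.002 -1.   ] F [0.2 0.2 0.3] w 60.3 q7 [ 1.25  0.34 -1.14  1.44  0.31  1.56  1.7 ]
(384, 512, 3)
236 359 359 32.0 | 240 356 382 5.0 | 244 358 384 6.0 | 248 357 386 1.0 | 252 378 385 8.0 | 256 379 386 11.0 | 260 377 388 10.0 | 264 377 388 9.0 | 268 377 388 9.0 | 272 378 388 6.0 | 276 378 388 7.0 | 280 378 389 7.0 | 284 379 387 10.0 | 288 359 387 2.0 | 292 359 387 4.0 | 296 358 386 5.0 | 300 360 384 5.0 |
```

```bash
python3 - <<'E'
from h import *
t=np.load("avg_top.npy").mean(2)
L=[];Rr=[]
for v in range(259,283):
    r=t[v]; th=55
    i=np.where((r[370:381]>th)&(r[371:382]<=th))[0]; 
    j=np.where((r[384:395]<=th)&(r[385:396]>th))[0]
    f=lambda k:k+(r[k]-th)/(r[k]-r[k+1])
    L.append((v,f(370+i[-1])) if len(i) else (v,np.nan)); Rr.append((v,f(384+j[0])) if len(j) else (v,np.nan))
L=np.array(L);Rr=np.array(Rr)
for A in(L,Rr):
    k=~np.isnan(A[:,1]); p=np.polyfit(A[k,0],A[k,1],1); print(p, A[:,1].round(1)); 
    a=onz("top",(np.polyval(p,260),260),134);b=onz("top",(np.polyval(p,282),282),134); print(a,b,np.arctan2(a[1]-b[1],a[0]-b[0]))
c=t[240:305,380:387].mean(1); print(c.round())
w=Rr[:,1]-L[:,1];print(w.round(1))
E
```

```text
[  0.0503 363.0432] [376.3 376.1 376.1 376.3 376.3 376.3 376.3 376.3 376.4 376.5 376.6 376.7
 376.7 376.7 376.8 376.8 376.8 376.8 376.9 377.  377.  377.  377.2 377.7]
[ 444.9974 -266.1267  134.    ] [ 394.2423 -266.5075  134.    ] 0.007503261179026797
[  0.0392 378.4553] [388.5 388.6 388.6 388.6 388.7 388.9 389.  388.9 388.9 388.9 389.  389.2
 389.3 389.2 389.2 389.2 389.2 389.2 389.3 389.4 389.5 389.5 389.4 389.2]
[ 444.8282 -295.7475  134.    ] [ 394.0611 -295.342   134.    ] -0.007987437151906406
[43. 37. 31. 28. 28. 24. 18. 13. 13. 15. 16. 16. 15. 15. 14. 13. 13. 12.
 13. 13. 14. 15. 18. 19. 20. 19. 19. 20. 20. 19. 18. 16. 15. 14. 14. 14.
 13. 14. 14. 13. 12. 12. 12. 11. 11. 11. 11. 10. 10.  9.  9. 10.  9. 10.
 10. 11. 12. 16. 20. 24. 26. 27. 34. 44. 65.]
[12.2 12.5 12.5 12.3 12.4 12.6 12.7 12.6 12.6 12.4 12.4 12.5 12.6 12.5
 12.5 12.5 12.4 12.4 12.4 12.4 12.5 12.5 12.2 11.5]
```

```bash
python3 - <<'E'
from h import *
show(); print(go((420.5,-281,180),1.5708));print(go((420.5,-281,124),1.5708))
E
```

```text
t 20.0 p [ 448.3 -211.3  324.2] yaw 1.566 down [-0.001 -0.002 -1.   ] F [0.2 0.2 0.3] w 60.3 q7 [ 1.25  0.34 -1.14  1.44  0.31  1.56  1.7 ]
(array([-0.0695,  0.1443,  0.0273]), np.float64(-0.004994533676845769))
(array([-0.0693,  0.2003,  0.0273]), np.float64(-0.004994533676845769))
```

Call:
play_rows:
  steps: "0.06 -0.04 0 0.015 0;0.06 -0.07 0.03 0.027 0;0.06 -0.07 0.08 0.027 -0.005;0.06 -0.07 0.12 0.027 -0.005;0.06 -0.07 0.145 0.027 -0.005;0.06 -0.07 0.145 0.027 -0.005;0.06 -0.07 0.145 0.027 -0.005"

```text
time_s: 20.7
eef_pos: [422.6, -277.2, 179.8]
tcp_rot: [0.499, -0.499, -0.501, 0.501]
force: [0.7, -0.1, 0.4]
width: 59.7
```

```bash
python3 - <<'E'
from h import *
show(); print(go((420.5,-281,124),1.5708));snap("q",tb=(340,210,80,100,5),sb=(140,190,110,120,5))
E
```

```text
t 20.7 p [ 422.6 -277.2  179.8] yaw 1.575 down [ 0. -0. -1.] F [ 0.7 -0.1  0.4] w 59.7 q7 [ 1.34  0.45 -1.07  1.69  0.41  1.25  1.76]
(array([-0.0038,  0.0558,  0.0021]), np.float64(0.004371184580447718))
```

View pics/q.png

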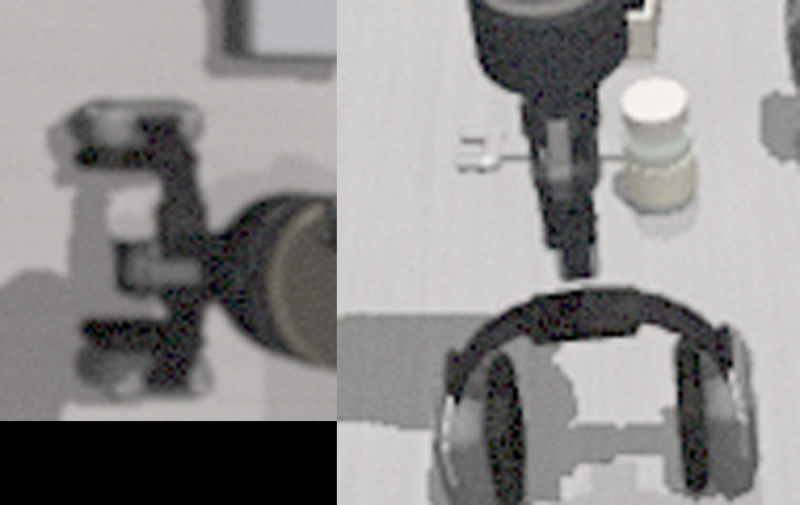

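Call:
play_rows:
  steps: "0.06 -0.004 0.02 0.002 0;0.06 -0.004 0.04 0.002 0;0.06 -0.004 0.055 0.002 0;0.06 -0.004 0.055 0.002 0;0.06 -0.004 0.055 0.002 0"

```text
time_s: 21.3
eef_pos: [421.0, -280.9, 125.1]
tcp_rot: [-0.498, 0.499, 0.501, -0.501]
force: [0.4, -0.7, -0.3]
width: 59.7
```

```bash
python3 - <<'E'
from h import *
show(); print(go((420.5,-281,124),1.5708));snap("r",tb=(340,210,80,100,5),sb=(140,190,110,120,5))
E
```

```text
t 21.3 p [ 421.  -280.9  125.1] yaw 1.575 down [ 0.001 -0.001 -1.   ] F [ 0.4 -0.7 -0.3] w 59.7 q7 [ 1.31  0.51 -1.02  1.76  0.47  1.14  1.71]
(array([-0.0001,  0.0011,  0.0005]), np.float64(0.004595422790934389))
```

View pics/r.png

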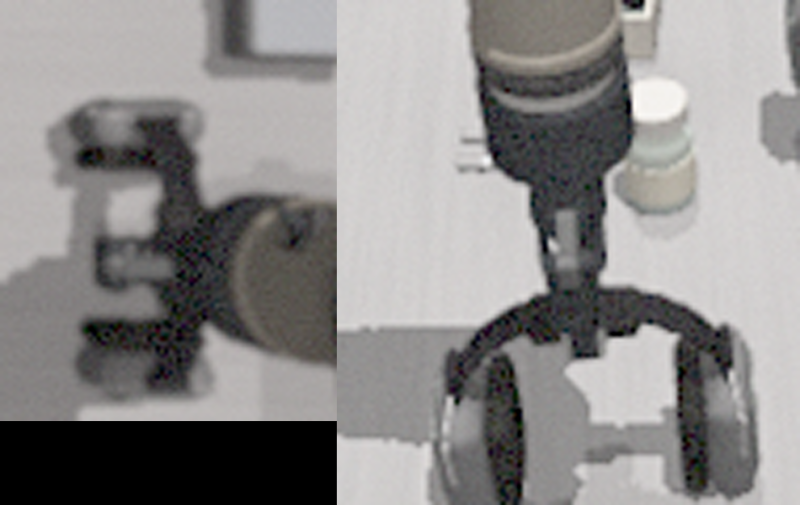

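```bash
python3 - <<'E'
from h import *
for y in(-311,-325):
  for z in (122,128,134): print(y,z,proj("side",(421,y,z)))
print("pad under",proj("side",(421,-296,122)), "observed tip", (585-337)/4.21+140, 355/4.21+190, 335/4.21+190)
E
```

```text
-311 122 [198.7969 276.0454]
-311 128 [198.539  274.2317]
-311 134 [198.2792 272.4049]
-325 122 [198.8829 280.8319]
-325 128 [198.6224 279.0153]
-325 134 [198.3601 277.1854]
pad under [198.7068 271.0324] observed tip 198.90736342042754 274.3230403800475 269.5724465558195
```

Call:
play_rows:
  steps: "0 0 0 0 0;0 0 0 0 0;0 0 0 0 0;0 0 0 0 0;0 0 0 0 0;0 0 0 0 0"

```text
time_s: 22.0
eef_pos: [420.9, -281.5, 125.1]
tcp_rot: [0.498, -0.5, -0.501, 0.501]
force: [-0.8, -1.5, 5.3]
width: 28.4
```

```bash
python3 - <<'E'
from h import *
show();snap("s",tb=(340,210,80,100,5),sb=(140,190,110,120,5))
E
```

```text
t 22.0 p [ 420.9 -281.5  125.1] yaw 1.575 down [ 0.001 -0.002 -1.   ] F [-0.8 -1.5  5.3] w 28.4 q7 [ 1.31  0.51 -1.02  1.76  0.47  1.14  1.71]
```

View pics/s.png

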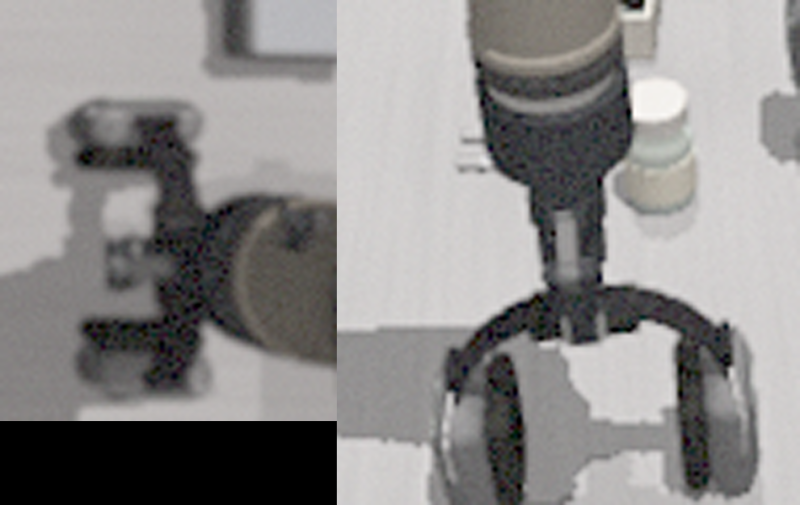

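Call:
play_rows:
  steps: "0 0 -0.01 0 0;0 0 -0.04 0 0;0 0 -0.08 0 0;0 0 -0.12 0 0;0 0 -0.16 0 0;0 0 -0.2 0 0;0 0.02 -0.212 0 0;0 0.06 -0.212 0 0;0 0.1 -0.212 0 0;0 0.14 -0.212 0 0;0 0.18 -0.212 0 0;0 0.22 -0.212 0 0;0 0.26 -0.212 0 0;0 0.3 -0.212 0 0;0 0.34 -0.212 0 0;0 0.36 -0.212 0 0;0 0.374 -0.212 0 0;0 0.374 -0.212 0 0;0 0.374 -0.212 0 0"

```text
time_s: 24.0
eef_pos: [417.6, 93.2, 335.3]
tcp_rot: [0.499, -0.498, -0.501, 0.502]
force: [1.4, -0.5, -1.8]
width: 28.6
```

```bash
python3 - <<'E'
from h import *
show();print(pose()[2]['moment']);snap("u",tb=(160,110,200,170,2),sb=(140,50,220,230,2))
E
```

```text
t 24.0 p [417.6  93.2 335.3] yaw 1.576 down [-0.002 -0.001 -1.   ] F [ 1.4 -0.5 -1.8] w 28.6 q7 [ 0.86  0.13 -1.23  1.57  0.12  1.53  1.2 ]
[-0.068  -0.0662 -0.0223]
```

View pics/u.png

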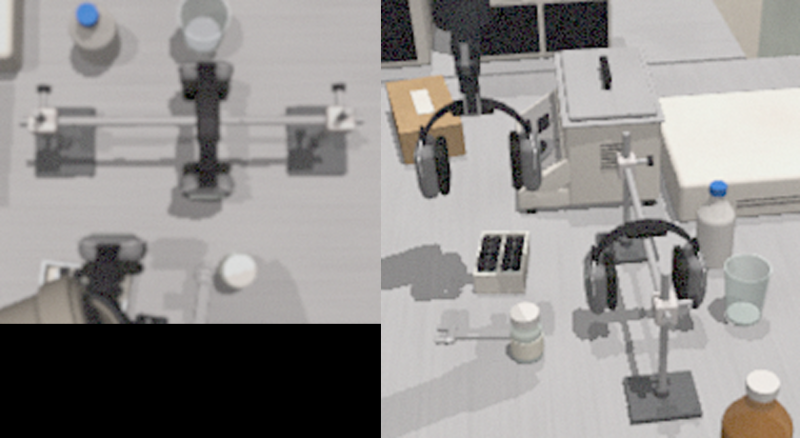

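```bash
python3 - <<'E'
from h import *
g=lambda im:np.clip(255*(im/255)**0.5,0,255).astype(np.uint8)
s=np.load("avg_side.npy");crop(g(s),245,120,70,110,5,"fr_side")
t=np.load("avg_top.npy");crop(g(t),160,130,200,70,4,"fr_top")
c=lambda z:[proj("side",(647-.18*(z-170),y,z)).round(1) for y in(183,3-16-0,-177)]
for z in (145,160,175,190): print(z,c(z))
E
```

```text
145 [array([270. , 143.7]), array([279.8, 180.7]), array([290.1, 219.6])]
160 [array([269.1, 139.6]), array([278.9, 176.4]), array([289.2, 215.1])]
175 [array([268.3, 135.5]), array([278. , 172.1]), array([288.2, 210.6])]
190 [array([267.4, 131.4]), array([277.1, 167.7]), array([287.3, 206. ])]
```

View pics/fr_side.png

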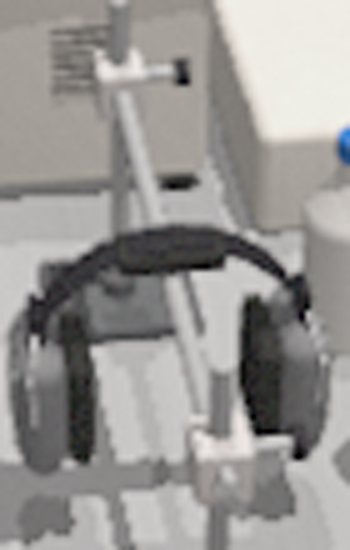

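View pics/fr_top.png

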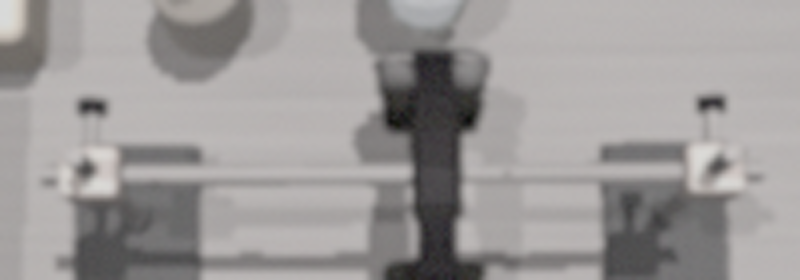

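Call:
play_rows:
  steps: "0 0 0 -0.02 0;0 0 0 -0.05 0;0 0 0 -0.09 0;0 0 0 -0.13 0;0 0 0 -0.17 0;0 0 0 -0.2 0;0 0 0 -0.22 0;0 0 0 -0.227 0;0 0 0 -0.227 0;0 0 0 -0.227 0;0 0 0 -0.227 0"

```text
time_s: 25.2
eef_pos: [644.8, 93.9, 336.9]
tcp_rot: [0.499, -0.499, -0.501, 0.501]
force: [-0.5, -0.2, -2.8]
width: 28.1
```

```bash
python3 - <<'E'
from h import *
show();print(go((647,93,200),1.5708));snap("v",tb=(160,90,200,130,2),sb=(200,50,130,180,3))
E
```

```text
t 25.2 p [644.8  93.9 336.9] yaw 1.575 down [ 0.    -0.001 -1.   ] F [-0.5 -0.2 -2.8] w 28.1 q7 [ 0.28  0.68 -1.01  0.92  0.57  1.77  1.09]
(array([-0.0008,  0.1369, -0.0022]), np.float64(0.004505999652453019))
```

View pics/v.png

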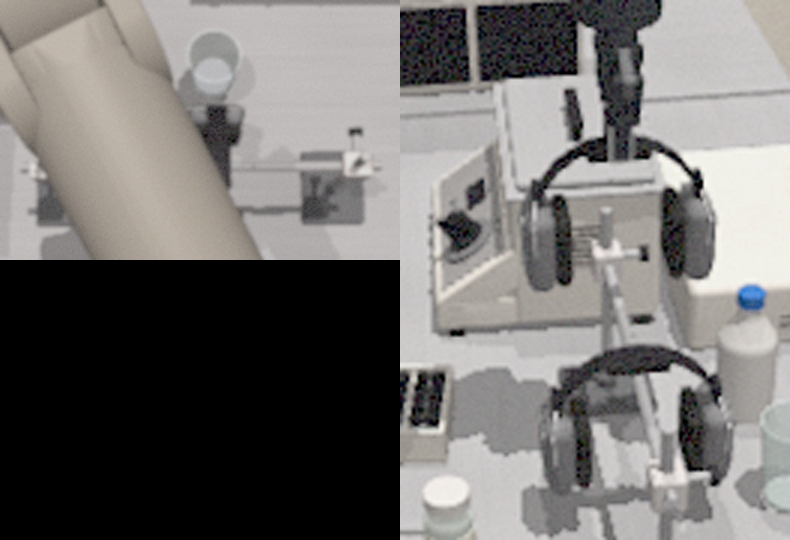

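```bash
python3 - <<'E'
from h import *
# wash cap top: top img800 (322,184) side img800 (495,233); z~150
a=(322/1.5625,184/1.5625); b=(495/1.5625,233/1.5625)
print(tri(b,a), onz("top",a,150), onz("side",b,150))
a=(416/1.5625,185/1.5625);print("beaker",onz("top",a,60))
print("vials",onz("top",(318/1.5625,412/1.5625),49))
E
```

```text
(array([790.4256, 137.6661, 140.735 ]), np.float64(0.13285637582161483)) [787.3243 136.4474 150.    ] [786.7443 123.6094 150.    ]
beaker [814.7286 -11.2011  60.    ]
vials [435.258  151.0718  49.    ]
```

Call:
play_rows:
  steps: "0 -0.001 0.02 -0.002 0.004;0 -0.001 0.05 -0.002 0.004;0 -0.001 0.08 -0.002 0.004;0 -0.001 0.11 -0.002 0.004;0 -0.001 0.13 -0.002 0.004;0 -0.001 0.142 -0.002 0.004;0 -0.001 0.142 -0.002 0.004;0 -0.001 0.142 -0.002 0.004"

```text
time_s: 26.1
eef_pos: [648.0, 93.4, 195.3]
tcp_rot: [-0.5, 0.5, 0.501, -0.5]
force: [-0.2, -0.7, -1.5]
width: 28.5
```

```bash
python3 - <<'E'
from h import *
show();snap("w",tb=(160,90,200,130,2),sb=(210,80,110,130,4));print(proj("side",(647,80,176)))
E
```

```text
t 26.1 p [648.   93.4 195.3] yaw 1.571 down [ 0.002  0.    -1.   ] F [-0.2 -0.7 -1.5] w 28.5 q7 [ 0.36  0.74 -0.99  1.22  0.6   1.48  1.01]
[273.3908 153.3402]
```

View pics/w.png

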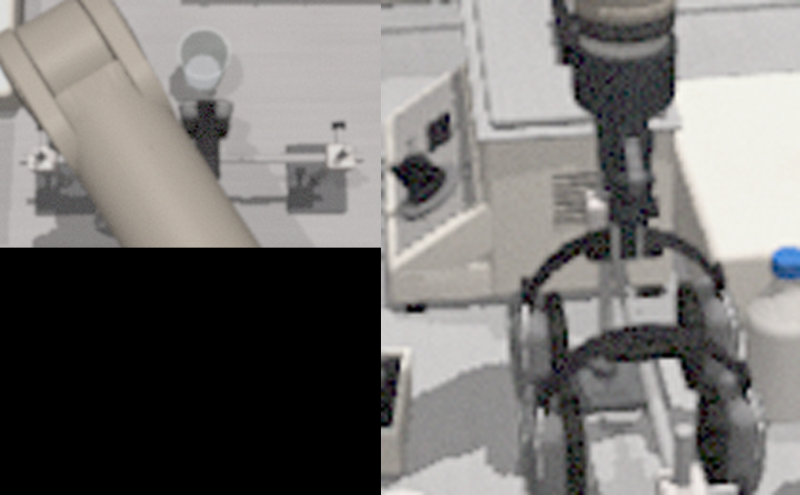

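Call:
play_rows:
  steps: "0 0 0.003 0 0;0 0 0.006 0 0;0 0 0.009 0 0;0 0 0.009 0 0"

```text
time_s: 26.6
eef_pos: [647.3, 92.9, 184.4]
tcp_rot: [0.5, -0.5, -0.5, 0.501]
force: [-0.4, -1.0, -1.9]
width: 28.2
```

Call:
play_rows:
  steps: "0 0 0.001 0 0;0 0 0.002 0 0;0 0 0.002 0 0"

```text
time_s: 26.9
eef_pos: [647.6, 93.2, 183.0]
tcp_rot: [0.5, -0.5, -0.5, 0.5]
force: [-1.0, 0.1, -2.5]
width: 28.3
```

Call:
play_rows:
  steps: "0 0 0.001 0 0;0 0 0.002 0 0;0 0 0.002 0 0"

```text
time_s: 27.2
eef_pos: [647.6, 93.1, 180.9]
tcp_rot: [0.5, -0.5, -0.5, 0.5]
force: [-0.8, 0.6, -2.4]
width: 28.5
```

Call:
play_rows:
  steps: "0 0 0.001 0 0;0 0 0.002 0 0;0 0 0.002 0 0"

```text
time_s: 27.5
eef_pos: [647.5, 93.1, 178.9]
tcp_rot: [0.5, -0.5, -0.5, 0.5]
force: [0.2, 0.2, -1.7]
width: 28.2
```

```bash
python3 - <<'E'
from h import *
show();snap("x",tb=(160,90,40,40,2),sb=(240,100,60,70,9))
E
```

```text
t 27.5 p [647.5  93.1 178.9] yaw 1.571 down [-0. -0. -1.] F [ 0.2  0.2 -1.7] w 28.2 q7 [ 0.36  0.75 -0.99  1.25  0.61  1.45  1.01]
```

View pics/x.png

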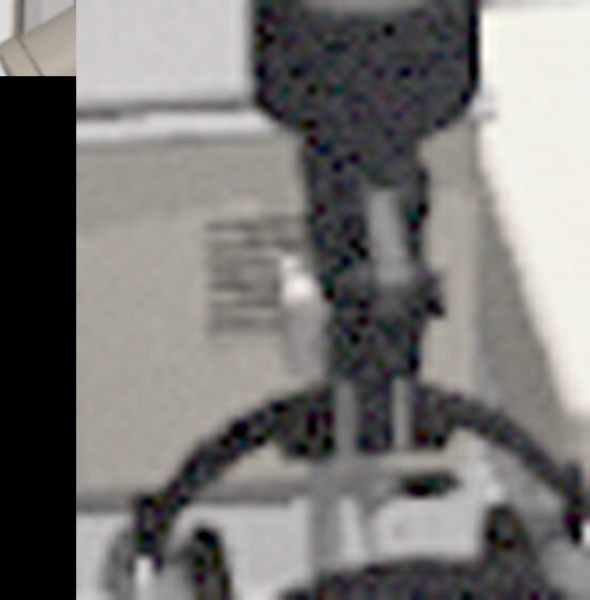

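Call:
play_rows:
  steps: "0 0 0.001 0 0;0 0 0.002 0 0;0 0 0.002 0 0"

```text
time_s: 27.9
eef_pos: [647.8, 93.3, 178.1]
tcp_rot: [-0.5, 0.5, 0.5, -0.5]
force: [-1.5, -0.3, 2.0]
width: 28.3
```

Call:
play_rows:
  steps: "0 0 0.001 0 0;0 0 0.002 0 0;0 0 0.002 0 0"

```text
time_s: 28.2
eef_pos: [647.8, 93.3, 178.0]
tcp_rot: [-0.5, 0.501, 0.5, -0.499]
force: [-3.4, -1.3, 10.1]
width: 28.3
```

Call:
play_rows:
  steps: "0 0 0.001 0 0;0 0 0.0015 0 0;0 0 0.0015 0 0"

```text
time_s: 28.5
eef_pos: [647.9, 93.3, 177.9]
tcp_rot: [-0.499, 0.501, 0.501, -0.499]
force: [-5.4, -2.1, 14.1]
width: 28.2
```

Call:
play_rows:
  steps: "0 0 -0.002 0 0;0 0 -0.0037 0 0;0 0 -0.0037 0 0"

```text
time_s: 28.8
eef_pos: [647.8, 93.3, 178.1]
tcp_rot: [-0.5, 0.5, 0.5, -0.5]
force: [-1.9, -1.5, 5.4]
width: 28.3
```

```bash
python3 - <<'E'
from h import *
show();print(pose()[2]['moment'])
E
```

```text
t 28.8 p [647.8  93.3 178.1] yaw 1.571 down [ 0.001  0.    -1.   ] F [-1.9 -1.5  5.4] w 28.3 q7 [ 0.36  0.75 -0.99  1.25  0.61  1.44  1.01]
[-0.1886  0.4514 -0.0102]
```

Call:
play_rows:
  steps: "0 0 -0.001 0 0;0 0 -0.0015 0 0;0 0 -0.0015 0 0"

```text
time_s: 29.1
eef_pos: [647.8, 93.3, 178.2]
tcp_rot: [-0.5, 0.5, 0.5, -0.5]
force: [0.8, 0.0, -0.3]
width: 28.4
```

Call:
play_rows:
  steps: "0.03 0 0 0 0;0.032 0 0 0 0;0.034 0 0 0 0;0.038 0 0 0 0;0.042 0 0 0 0;0.046 0 0 0 0;0.05 0 0 0 0;0.05 0 0 0 0;0.05 0 0 0 0"

```text
time_s: 30.0
eef_pos: [647.6, 93.2, 178.8]
tcp_rot: [0.5, -0.5, -0.5, 0.5]
force: [-0.4, 0.2, 0.9]
width: 49.9
```

```bash
python3 - <<'E'
from h import *
show();snap("y",tb=(160,90,40,40,2),sb=(230,100,70,100,6))
E
```

```text
t 30.0 p [647.6  93.2 178.8] yaw 1.571 down [-0. -0. -1.] F [-0.4  0.2  0.9] w 49.9 q7 [ 0.36  0.75 -0.99  1.25  0.61  1.45  1.01]
```

View pics/y.png

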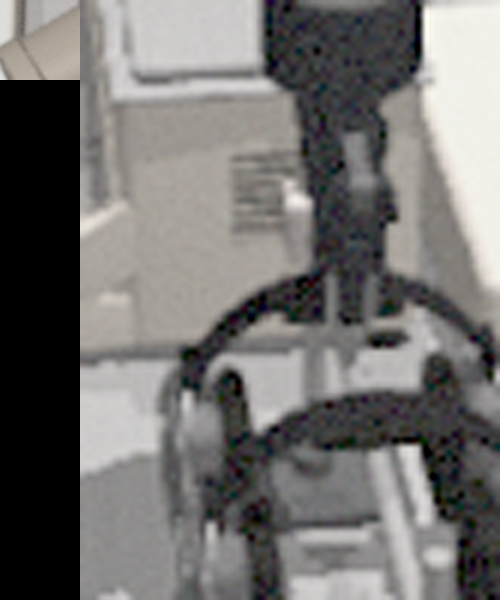

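Call:
play_rows:
  steps: "0.05 0 -0.005 0 0;0.05 0 -0.015 0 0;0.05 0 -0.035 0 0;0.05 0 -0.07 0 0;0.05 0 -0.11 0 0;0.05 0 -0.15 0 0;0.05 0 -0.17 0 0;0.05 0 -0.17 0.05 0;0.05 0 -0.17 0.1 0;0.05 0 -0.17 0.15 0;0.05 0 -0.17 0.2 0;0.05 0 -0.17 0.25 0;0.05 0 -0.17 0.25 0;0.05 0 -0.17 0.25 0"

```text
time_s: 31.5
eef_pos: [397.2, 92.8, 350.1]
tcp_rot: [-0.497, 0.504, 0.499, -0.5]
force: [0.8, -0.5, 0.1]
width: 50.1
```

```bash
python3 - <<'E'
from h import *
show()
for n in("side","top"): cv2.imwrite(f"pics/z_{n}.png",cv2.resize(eyes.get_image(n)[:,:,::-1],(800,600),interpolation=cv2.INTER_CUBIC))
E
```

```text
t 31.5 p [397.2  92.8 350.1] yaw 1.569 down [ 0.005 -0.008 -1.   ] F [ 0.8 -0.5  0.1] w 50.1 q7 [ 0.94  0.02 -1.21  1.58  0.02  1.55  1.29]
```

View pics/z_side.png

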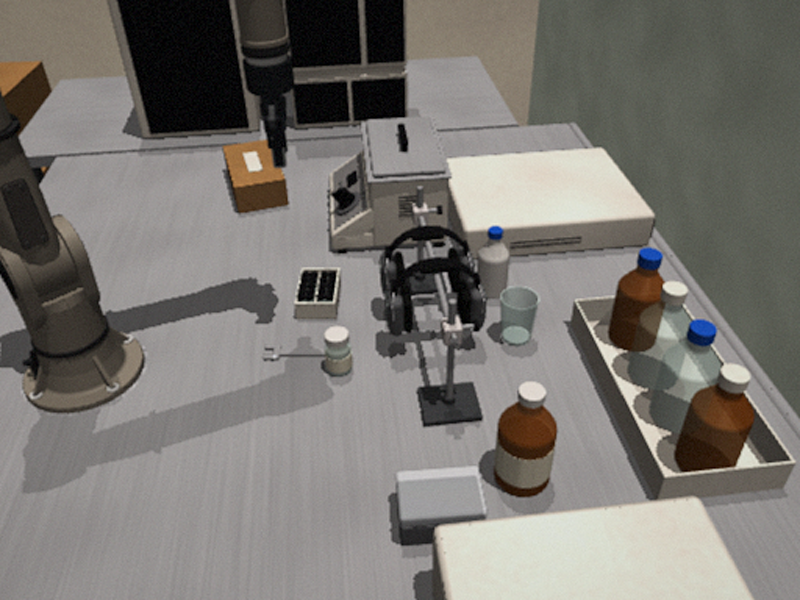

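View pics/z_top.png

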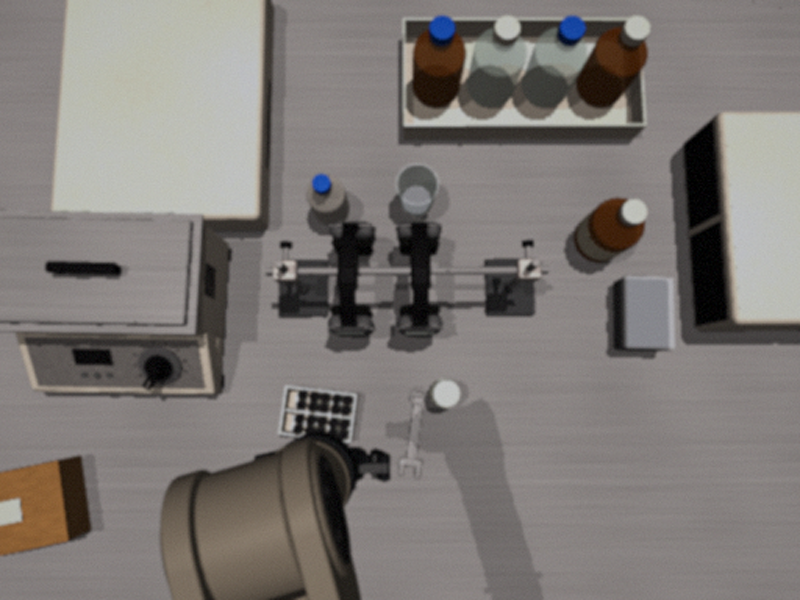

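The side and top views show the muffs hanging square on the rod (top about 350,275), clear of the other pair (420,275). I'll check that they are still, then hand in.

Call:
play_rows:
  steps: "0.05 0 0 0 0;0.05 0 0 0 0;0.05 0 0 0 0;0.05 0 0 0 0;0.05 0 0 0 0"

```text
time_s: 32.1
eef_pos: [397.7, 93.4, 348.7]
tcp_rot: [-0.5, 0.499, 0.5, -0.5]
force: [-0.0, 0.2, -1.1]
width: 49.6
```

```bash
python3 - <<'E'
from h import *
a=np.mean([eyes.get_image("top").astype(float) for _ in range(4)],0).mean(2); b=np.load("avg_top.npy").mean(2)
z=cv2.resize(cv2.imread("pics/z_top.png"),(512,384),interpolation=cv2.INTER_AREA).astype(float).mean(2)
print("now vs 0.5s ago, new pair",abs(a-z)[135:220,205:245].mean(),"bench ref",abs(a-z)[100:130,300:340].mean())
print("old pair vs start",abs(a-b)[140:215,252:285].mean(), "lid",abs(a-b)[140:205,0:120].mean())
show(); print(arm.sign_off())
E
```

```text
now vs 0.5s ago, new pair 1.451985294117647 bench ref 1.0720833333333337
old pair vs start 2.777727272727273 lid 5.195261752136752
t 32.3 p [397.7  93.2 348.8] yaw 1.571 down [-0. -0. -1.] F [-0.2  0.6  0.5] w 49.9 q7 [ 0.94  0.03 -1.21  1.58  0.02  1.55  1.3 ]
the job is handed in; nothing more can be done
None
```

The power knob is at its off stop and the ear defenders hang on the rod beside the other pair. I handed the job in at 32.3 s.

- **Knob:** I turned it anticlockwise with the fingers until it would not move. At the stop it held against about 1.4 N m of twist and then a 13 N side push, far more than its 0.04 N m friction, and the pictures before and after matched.
- **Ear defenders:** I gripped the crown pad and lowered the headband square over the rod at y ≈ 93 mm. The underside touched at about z = 175 mm.
- **Overshoot:** the slow descent went too far and pressed on the rod with up to 14 N (arm reading) for a moment. I eased back until the arm's force read about zero, then opened the fingers.
- **Last checks:** the new pair hangs square and clear of the other pair. Its picture barely changed over 0.5 s (1.5 grey levels, against 1.1 for bare bench). The arm was well clear of everything.
- **Less certain:** the old pair's area differed from the start by 2.8 levels and the bath lid's by 5.2. I put this down to shadows and lighting, since I saw nothing displaced, but I did not measure it separately.
- **Wrong move:** after working the knob I moved the fingers over the bath lid, low down, by mistake. The force read about zero at the end of that move, and I backed away.

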